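Check height standards on an x-y stage under a fixed pointer

ROBOT

A 7-joint arm with a two-finger parallel gripper is mounted at the origin on a cart in front of the work surface, level with it; the furniture and walls round the work are solid. World frame = base frame: x ahead of the robot, y to its left, z up, the work surface at z = 0. Lengths are in m, angles in rad, forces in N, time in s.
With the tool pointing down it reaches from about 0.4 to 0.85 m from the base axis. Payload 4.5 kg.
Tool frame: the origin (TCP) lies at the very end of the fingers, on their centre line; the grasp point (between the pads) lies 19 mm behind it; z points along the fingers, y is the line along which they close (so a half turn about z gives the same grasp; the last joint's range is limited). The gripper opens to 88 mm and grips with 3 to 60 N. Pads are 18 mm wide; open, the fingers measure 123 mm over their backs; the gripper's body (75 mm by 187 mm) begins 45 mm behind the grasp point.
Start: joints at [-1.073, 0.689, -0.195, 1.565, 0.157, 0.902, -0.215], TCP at [0.28, 0.559, 0.212] pointing down, gripper open.
Joint ranges: [-3.01, 3.01], [-0.46, 2.08], [-1.47, 1.51], [0.13, 2.56], [-1, 4.14], [0.04, 2.09], [-2.66, 2.66]. Speed limits (rad/s): [2.57, 2.57, 3.14, 3.14, 3.14, 3.14, 3.14].

INTERFACE

Orientations are given as a unit quaternion [x, y, z, w].
In Python, from plant import r, eyes, nets gives the robot as it stands.
- The arm moves only by the shell command python3 -m pendant 'ROWS' [FORCE]. ROWS is JSON, a list of rows, each an object of numbers: "claw": the opening, from 0 (shut) to 1 (fully open); "dx", "dy", "dz": the shift along the world's x, y, z in mm; "twist": the turn about the world's z in rad. In form: [{"claw": .., "dx": .., "dy": .., "dz": .., "twist": ..}, ...]. A call has 1 to 8 rows; each row is the pose to reach, as a shift and turn from the pose commanded when the call began; what a row does not reach only later rows make up. A row lasts 1/10 s, in which the tool goes at most 50 mm and 8.59 degrees, less where a joint would pass 70% of its speed; a pose out of reach is approached as far as the arm can. A call with a gripper value outside its range is refused whole. The fingers move at their own pace and stop on an object; FORCE is the grip in N (left out, the last holds). Time passes only in rows, so rows that repeat a pose let the fingers close. It gives the time, the measured TCP pose, the force, the opening and the grip force at its end, in the units of the state.
- r.get_state(): the state, without advancing time (a new reading comes with each control period).
- eyes.snapshot(name): name is "scene" or "top"; returns (picture, depth): 400x640x3 uint8, blue, green, red; 400x640 float32, m along the optical axis (not along the pixel's ray), 0 where there is no reading.
- eyes.camera_info(name): a dict with "K" (3x3 intrinsics, pixels), "D" ([k1, k2, p1, p2, k3] as OpenCV has them; the pictures are not rectified), "world_to_cam" (4x4, takes a point from world to camera coordinates). Camera axes: x right, y down, z forward; pixel columns grow to the right and rows downward; lengths in m; the calibration is good to about 2 mm. A picture is of the moment at which its call begins. camera_info takes no time and is no camera call.
- r.finish_job(): hands the job in; it is judged then, once.
Trained networks look in the newest picture that a camera, given by its name, has taken for a name from the list of things; names that differ only in an ending like _2 or _b are one class to them, and where a whole thing is asked for, a point or a joint stands for the part that bears it (a point fixed in the world has none). Each returns a list of dicts, best first, with "confidence" (0 to 1); they miss things now and then, are a little off and sometimes report something else, mostly with a low value. They report only what shows in the picture. A call takes as long as a camera call.
- nets.spot_in(camera, query): "box" ([left, top, width, height] as shares, 0 to 1, of the picture: columns of its width, rows of its height, round what is visible of it).
- nets.place_of(camera, query): "position" ([column, row] as shares, 0 to 1, of the picture: columns of its width, rows of its height: a listed point, or the origin of a listed thing).
The state is a dict: "clock": time; "q": joint angles; "qd": joint speeds; "joint_torque": joint torques, N m; "tool_pos": TCP position; "eef_rot": TCP orientation; "contact_force": force on the tool from outside, world axes, zero at the start; "moment": the same for the moment, N m; "opening": opening from 0.0 (shut) to 1.0 (fully open); "finger_force": force on a finger pad.
Only numpy, scipy, OpenCV 4.12 (cv2) and the standard library are available. Lean on these libraries where they do the work, as an engineer would, in place of code of your own. Each camera call takes 0.05 s, during which the arm holds its last target. There are 200 camera calls.

TASK

Clear the finished bracket off the stage's sliding carrier plate into the grey tray, then stand every steel height standard from the wooden rack upright on the carrier, each inside a ring of its own; they are top-heavy, so let go slowly, see that each stays still, and let none fall over. When all are standing, slide the carrier by its black knob to bring them one after another, tallest first and shortest last, under the fixed pointer, with the pointer over the small boss on the head, and rest there for a good second each. Finally draw the carrier fully forward to its front stop with all of them still standing in their rings, and leave the other things on the table alone.

Things in the scene. Friction and masses are not known exactly. Their poses are not given: they have to be found in the camera images.
- std_tall: Turned steel height standard, 130 mm tall over all; may be absent. Top-heavy: foot disc 28 mm wide, 6 thick; 14 mm stem; heavy round head 44 mm wide, 94 to 124 mm above the foot, to grip it by; dark boss 16 mm wide, 6 high on the head. Origin: centre of the foot's underside, z up its axis. 0.17 to 0.33 kg, tips if leaned 9 degrees. Starts in a rack well, foot 14 mm above the table.
- std_mid: Turned steel height standard, 110 mm tall over all; may be absent. Top-heavy: foot disc 28 mm wide, 6 thick; 14 mm stem; heavy round head 44 mm wide, 74 to 104 mm above the foot, to grip it by; dark boss 16 mm wide, 6 high on the head. Origin: centre of the foot's underside, z up its axis. 0.17 to 0.33 kg, tips if leaned 9 degrees. Starts in a rack well, foot 14 mm above the table.
- std_short: Turned steel height standard, 90 mm tall over all; may be absent. Top-heavy: foot disc 28 mm wide, 6 thick; 14 mm stem; heavy round head 44 mm wide, 54 to 84 mm above the foot, to grip it by; dark boss 16 mm wide, 6 high on the head. Origin: centre of the foot's underside, z up its axis. 0.17 to 0.33 kg, tips if leaned 9 degrees. Starts in a rack well, foot 14 mm above the table.
- bracket: Finished slotted steel bracket lying flat on the carrier plate at the start: 30 x 98 x 14 mm, 0.06 kg. Origin: centre of its underside; its length runs along its y, its width along its x, z up. A flat plate 8 to 10 mm above the origin on bolt ends, bolt heads up to 14 mm; grasp it across the 30 mm width at its middle.
- tray: Loose open grey plastic tray, 120 mm along its x by 160 mm along its y, walls 4 mm thick and 32 mm high, 0.6 kg. Origin: centre of its underside; z up. The bracket's long side goes along the tray's y.
- rack: Wooden block screwed to the table, 260 mm along its x, 70 mm along its y, 26 mm high, with three round wells 33 mm across and 12 mm deep on its x axis at -85, 0 and +85 mm, where the standards start. Origin: centre of its underside.
- stage: Base of the x-y stage, fixed to the table. Origin: on the table under the centre of the carrier plate's home position; the lower slide travels along its x (away from the robot), the upper along its y, z up. Bed: x -115 to +285 mm, y -125 to +125 mm; a column at x = 262 mm carries a boom 225 to 239 mm above the table to the pointer at x = 140 mm.
- pointer_tip (a point): Tip of the fixed dark pointer, pointing straight down, 196 mm above the table, 140 mm along the stage's x from its origin (16 mm above the tallest standard when that stands on the plate).
- plate_top (a point): Centre of the carrier plate's flat top face, 50 mm above the table; axes as the stage's. The plate is 160 mm along x and 190 mm along y, 10 mm thick.
- mark_0 (a point): Centre of a ring (50 mm across, with a centre dot) engraved in the carrier's flat top, 30 mm toward the front (-x) and 60 mm toward +y of the plate's centre; it lies on the plate's top face, 50 mm above the table, and moves with the carrier. All three rings are alike.
- mark_1 (a point): Centre of a ring (50 mm across, with a centre dot) engraved in the carrier's flat top, 30 mm toward the front (-x) and 60 mm toward -y of the plate's centre; it lies on the plate's top face, 50 mm above the table, and moves with the carrier. All three rings are alike.
- mark_2 (a point): Centre of a ring (50 mm across, with a centre dot) engraved in the carrier's flat top, 45 mm toward the back (+x) of the plate's centre; it lies on the plate's top face, 50 mm above the table, and moves with the carrier. All three rings are alike.
- knob_top (a point): Top of the black upright round knob (22 mm across, 45 mm high above its bar, top 95 mm above the table) at the end of a bar 145 mm in front (-x) of the plate's centre; pinch it from above to slide the carrier both ways at once.
- saddle (a joint): Position of the lower slide along the stage's x in m: 0 = front stop (carrier nearest the robot), 0.185 = back stop. Stays where it is left; about 2 N of friction.
- carrier (a joint): Position of the upper slide (with the plate, the rings and the knob) along the stage's y in m, -0.075 to 0.075, 0 in the middle. Stays where it is left; about 2 N of friction.
- counter: Bystander: tally counter, about 54 x 71 x 20 mm, lying right of the stage. Origin: centre of its underside.
- oil_bottle: Bystander: oil bottle with a thin spout, 41 mm across, 118 mm high, behind the rack. Origin: centre of its underside.
- driver: Bystander: yellow-handled screwdriver, 206 mm long along its y, left of the rack. Origin: centre of its underside.

How it is judged:
By the outcome, as a careful person would: the job done as asked, in the order asked, and still so for the second after the job is handed in, with the robot touching nothing.
Of std_tall, std_mid, std_short only 2 to 3 are there at a start; the rules pass over those that are not, and their reading is None.
At some moment in a run one of bracket, tray may be knocked a few centimetres aside while the robot is not near it.
It also fails if it takes over 210 s, if anything falls off the work surface, if the arm or the gripper's body presses on something with over 40 N, if the wrist force passes 120 N, or if a joint passes its speed limit or range.

## Working session

There is one attempt and no reset: what is moved stays moved. The work goes in short steps, Python scripts to look and compute and a shell command to move; the robot and the scene stay as the last step left them, time stands still between calls to the robot, and variables do not carry over. Pictures are saved under pics/ and viewed, at most 14 in all, crops included, and the job is handed in when it is done.

```bash
ls; mkdir -p pics; cat > h.py <<'E'
import numpy as np, cv2
from plant import r, eyes, nets
def pix2world(cam,col,row,z):
    c=eyes.camera_info(cam);K=np.array(c["K"]);D=np.array(c["D"]);T=np.array(c["world_to_cam"])
    u=cv2.undistortPoints(np.array([[[col,row]]],float),K,D)[0,0]
    R=T[:3,:3];o=-R.T@T[:3,3];d=R.T@np.array([u[0],u[1],1])
    return o+d*(z-o[2])/d[2]
def world2pix(cam,p):
    c=eyes.camera_info(cam);T=np.array(c["world_to_cam"])
    return cv2.projectPoints(np.array([p],float),cv2.Rodrigues(T[:3,:3])[0],T[:3,3],np.array(c["K"]),np.array(c["D"]))[0][0,0]
def cloud(cam,depth):
    c=eyes.camera_info(cam);K=np.array(c["K"]);D=np.array(c["D"]);T=np.array(c["world_to_cam"])
    g=np.stack(np.meshgrid(np.arange(640),np.arange(400)),-1).reshape(-1,1,2).astype(float)
    u=cv2.undistortPoints(g,K,D)[:,0]
    p=np.c_[u,np.ones(len(u))]*depth.reshape(-1,1)
    return ((p-T[:3,3])@T[:3,:3]).reshape(400,640,3)
def place(cam,q,z,n=2):
    out=[]
    for d in nets.place_of(cam,q)[:n]:
        c,w=d["position"];c*=640;w*=400
        print(cam,q,round(d["confidence"],2),"px",round(c),round(w),"xy",np.round(pix2world(cam,c,w,z)[:2],4))
E
python3 - <<'E'
from h import *
for n in("scene","top"):
    im,d=eyes.snapshot(n);cv2.imwrite(f"pics/{n}0.png",im);np.save(f"pics/{n}0.npy",d)
Z=dict(std_tall=.014,std_mid=.014,std_short=.014,bracket=.05,tray=0,rack=0,stage=0,pointer_tip=.196,plate_top=.05,mark_0=.05,mark_1=.05,mark_2=.05,knob_top=.095,counter=0,oil_bottle=0,driver=0)
for q,z in Z.items():
    place("top",q,z)
for q in("std_tall","std_mid","std_short","pointer_tip","knob_top","bracket"): place("scene",q,Z[q])
s=r.get_state();print(s["clock"],s["tool_pos"],s["eef_rot"])
E
```

```text
pics
top std_mid 0.69 px 254 222 xy [0.5159 0.3027]
top std_mid 0.38 px 248 221 xy [0.5186 0.3222]
top std_short 0.49 px 257 195 xy [0.5995 0.2958]
top std_short 0.27 px 352 195 xy [0.5949 0.0028]
top bracket 0.57 px 352 190 xy [0.6039 0.0052]
top tray 0.37 px 252 222 xy [0.5175 0.3108]
top rack 0.74 px 253 219 xy [0.5253 0.3099]
top rack 0.53 px 354 249 xy [0.4296 0.0011]
top stage 0.75 px 354 198 xy [ 0.5863 -0.0024]
top pointer_tip 0.71 px 356 137 xy [0.7183 0.002 ]
top plate_top 0.68 px 353 197 xy [0.5815 0.0031]
top plate_top 0.61 px 355 200 xy [ 0.5734 -0.0026]
top mark_0 0.86 px 370 204 xy [ 0.5607 -0.0464]
top mark_0 0.81 px 353 182 xy [0.628  0.0028]
top mark_1 0.86 px 370 204 xy [ 0.5607 -0.0464]
top mark_1 0.81 px 353 182 xy [0.628  0.0028]
top mark_2 0.86 px 370 204 xy [ 0.5607 -0.0464]
top mark_2 0.81 px 353 182 xy [0.628  0.0028]
top knob_top 0.88 px 355 248 xy [0.429  0.0035]
top knob_top 0.71 px 356 133 xy [ 0.7658 -0.0081]
top counter 0.72 px 433 183 xy [ 0.63   -0.2524]
top oil_bottle 0.66 px 276 154 xy [0.7316 0.238 ]
top oil_bottle 0.54 px 350 184 xy [0.6311 0.0069]
top driver 0.66 px 202 246 xy [0.4452 0.4634]
scene std_tall 0.45 px 310 154 xy [ 0.9484 -0.1926]
scene std_mid 0.71 px 280 271 xy [0.5143 0.3175]
scene std_short 0.72 px 265 254 xy [0.5991 0.308 ]
scene pointer_tip 0.76 px 311 148 xy [ 0.7357 -0.0134]
scene knob_top 0.65 px 370 212 xy [0.4472 0.0116]
scene bracket 0.55 px 433 197 xy [ 0.3816 -0.2491]
scene bracket 0.47 px 339 200 xy [ 0.5974 -0.0085]
1.2 [0.27958147 0.55901102 0.21214772] [2.29832963e-01 9.73230089e-01 4.86570152e-05 1.64677952e-06]
```

```bash
python3 - <<'E'
import cv2
a=cv2.imread("pics/top0.png")[80:320,140:500];cv2.imwrite("pics/topc.png",cv2.resize(a,None,fx=2.2,fy=2.2,interpolation=cv2.INTER_CUBIC))
E
```

```text
(no output)
```

View pics/topc.png

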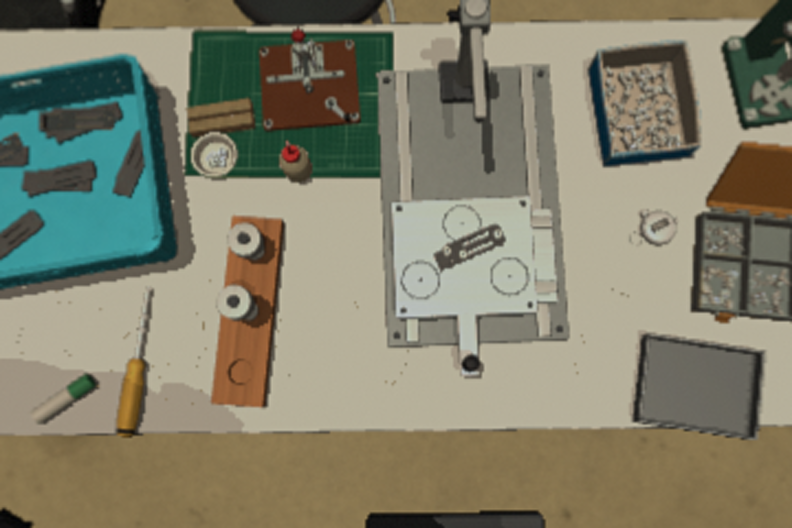

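View pics/scene0.png

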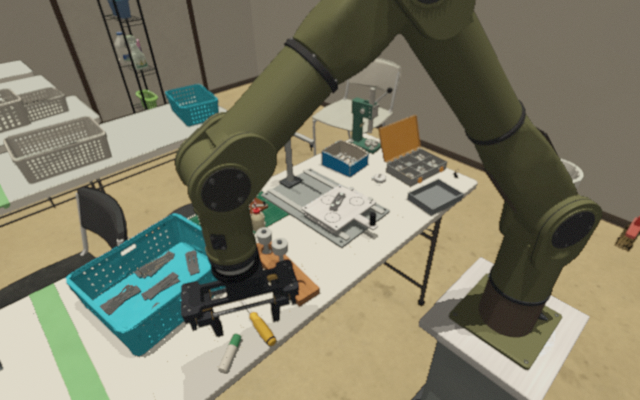

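The top view shows two standards in the rack, near px (251,189) and (248,216), with the front well empty. The bracket is at about (354,191), turned, and the tray is at about (457,255). Next I measure them from depth.

```bash
cat >> h.py <<'E'
def heads(P,x0,x1,y0,y1,zmin):
    m=(P[...,2]>zmin)&(P[...,0]>x0)&(P[...,0]<x1)&(P[...,1]>y0)&(P[...,1]<y1)
    return P[m]
def rect(pts):
    (cx,cy),(w,h),a=cv2.minAreaRect((pts[:,:2]*1000).astype(np.float32)); return np.round([cx,cy,w,h,a],1)
def ip(c,r_): return c/2.2+140, r_/2.2+80
E
python3 - <<'E'
from h import *
d=np.load("pics/top0.npy");P=cloud("top",d)
m=((P[...,2]>.05)&(P[...,0]>.4)&(P[...,0]<.68)&(P[...,1]>.2)&(P[...,1]<.4)).astype(np.uint8)
n,l,st,ce=cv2.connectedComponentsWithStats(m)
for i in range(1,n):
    if st[i,4]<20: continue
    p=P[l==i]; zm=np.percentile(p[:,2],98); q=p[p[:,2]>zm-.012]; print("std",st[i],"ztop",p[:,2].max().round(4),zm.round(4),"xy",q[:,:2].mean(0).round(4),rect(q), "ring", pix2world("top",*ce[i],zm))
for nm,x0,x1,y0,y1,z0,z1 in(("bracket",.5,.67,-.07,.08,.055,.08),("tray",.3,.6,-.45,-.22,.018,.06),("plate",.45,.72,-.15,.15,.04,.056),("rack",.38,.7,.22,.42,.018,.034),("knob",.38,.46,-.05,.05,.08,.11)):
    q=P[(P[...,0]>x0)&(P[...,0]<x1)&(P[...,1]>y0)&(P[...,1]<y1)&(P[...,2]>z0)&(P[...,2]<z1)]
    print(nm,len(q),rect(q),"z",np.median(q[:,2]).round(4))
# corners by picture
for nm,z,pts in(("tray rim",.032,[(640,332),(764,348),(755,437),(634,420)]),("plate",.05,[(390,202),(531,198),(537,313),(396,318)]),("bracket",.06,[(437,262),(503,230)]),("rings",.05,[(462,223),(421,280),(510,276)]),("wells",.026,[(241,371)])):
    w=np.array([pix2world("top",*ip(*p),z)[:2] for p in pts]); print(nm,w.round(4).tolist(),"mean",w.mean(0).round(4))
E
```

```text
std [243 181  17  17 208] ztop 0.1079 0.1056 xy [0.6035 0.2994] [604.2 299.6  39.8  42.5  45.2] ring [0.59981747 0.29558501 0.10559264]
std [238 209  18  17 218] ztop 0.1277 0.1248 xy [0.5191 0.3068] [519.4 306.8  41.2  42.   63.1] ring [0.51693556 0.30318558 0.12481273]
bracket 272 [585.9  -2.2 143.2 140.    7.1] z 0.0593
tray 945 [ 478.1 -339.5  207.2  272.2   80.4] z 0.0297
plate 3322 [558.4  -3.8 214.  217.1   1.6] z 0.0492
rack 1536 [526.2 351.5 160.  265.8  84.9] z 0.0252
knob 47 [439.1   6.4  17.   19.4  88.4] z 0.0939
tray rim [[0.479, -0.2271], [0.4551, -0.3926], [0.338, -0.371], [0.3624, -0.2122]] mean [ 0.4086 -0.3007]
plate [[0.6599, 0.1081], [0.6626, -0.0846], [0.5049, -0.0865], [0.5008, 0.1018]] mean [0.5821 0.0097]
bracket [[0.5742, 0.0459], [0.6165, -0.0438]] mean [0.5954 0.0011]
rings [[0.6291, 0.0105], [0.5516, 0.0676], [0.5553, -0.0522]] mean [0.5787 0.0086]
wells [[0.4343, 0.3127]] mean [0.4343 0.3127]
```

Depth puts the boss tops at about 124 and 104 mm, so these are std_mid at (0.519,0.307) and std_short at (0.604,0.300), and there is no tall one. I start by moving over the bracket.

```bash
python3 -m pendant '[{"claw":1,"dx":25,"dy":-43,"dz":0,"twist":-0.1},{"claw":1,"dx":50,"dy":-86,"dz":0,"twist":-0.2},{"claw":1,"dx":75,"dy":-130,"dz":0,"twist":-0.3},{"claw":1,"dx":100,"dy":-173,"dz":0,"twist":-0.4},{"claw":1,"dx":125,"dy":-216,"dz":0,"twist":-0.5},{"claw":1,"dx":150,"dy":-260,"dz":0,"twist":-0.6},{"claw":1,"dx":175,"dy":-303,"dz":0,"twist":-0.667},{"claw":1,"dx":200,"dy":-346,"dz":0,"twist":-0.667}]' 20
python3 -m pendant '[{"claw":0.8,"dx":24,"dy":-43,"dz":0},{"claw":0.8,"dx":48,"dy":-86,"dz":0},{"claw":0.8,"dx":72,"dy":-130,"dz":0},{"claw":0.8,"dx":96,"dy":-173,"dz":-10},{"claw":0.8,"dx":118,"dy":-211,"dz":-30},{"claw":0.8,"dx":118,"dy":-211,"dz":-50},{"claw":0.8,"dx":118,"dy":-211,"dz":-50},{"claw":0.8,"dx":118,"dy":-211,"dz":-50}]'
python3 - <<'E'
from h import *
im,d=eyes.snapshot("top");cv2.imwrite("pics/t1.png",cv2.resize(im[130:290,300:500],None,fx=4,fy=3.7,interpolation=cv2.INTER_CUBIC))
cv2.imwrite("pics/t1raw.png",im)
im,d=eyes.snapshot("scene");cv2.imwrite("pics/s1.png",cv2.resize(im[130:290,270:470],None,fx=4,fy=3.7,interpolation=cv2.INTER_CUBIC))
s=r.get_state();print(s["clock"],s["tool_pos"],s["eef_rot"])
# dark pixels of bracket in first picture
a=cv2.imread("pics/top0.png");g=cv2.cvtColor(a,cv2.COLOR_BGR2GRAY)
m=np.zeros_like(g);m[180:204,335:372]=(g[180:204,335:372]<140);
n,l,st,ce=cv2.connectedComponentsWithStats(m);i=1+np.argmax(st[1:,4]);ys,xs=np.where(l==i)
w=np.array([pix2world("top",x,y,.059) for x,y in zip(xs,ys)]);print(st[i],rect(w),w.mean(0))
E
```

```text
clock: 2.0
tool_pos: [0.4804, 0.2116, 0.2124]
eef_rot: [0.536, 0.844, 0.0, 0.0]
contact_force: [1.2, 0.6, -0.2]
opening: 0.998
finger_force: 0.0
2.1 [0.48375364 0.20414474 0.21233848] [ 0.54157625  0.84064659 -0.00136622  0.00257182]
[337 182  33  22 290] [594.7   6.3  32.3 104.6  22.9] [0.59512089 0.00357891 0.059     ]validation failed for argument at $[0]...
```

View pics/s1.png

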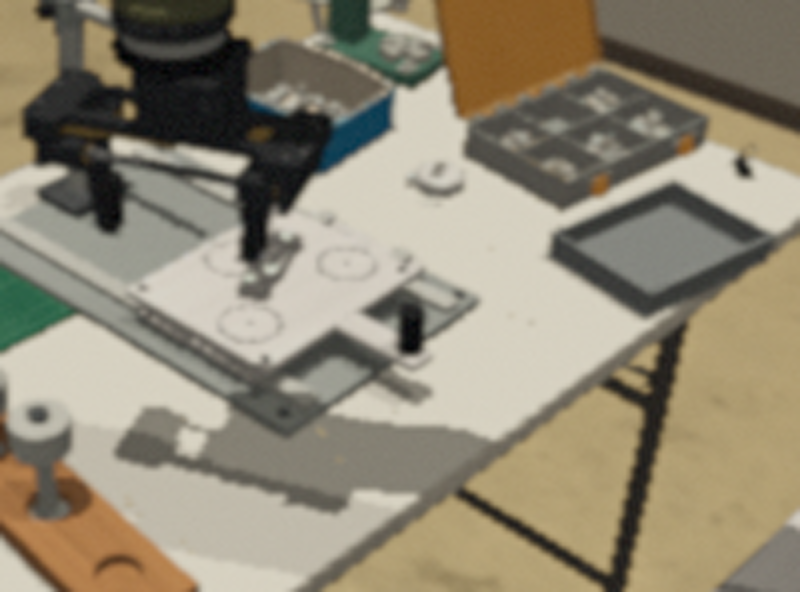

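The scene view shows the bracket still lying on the plate with the knob and tray where they were. The second move was refused because every row needs a twist value.

```bash

python3 -m pendant '[{"claw":0.8,"dx":24,"dy":-43,"dz":0,"twist":0},{"claw":0.8,"dx":48,"dy":-86,"dz":0,"twist":0},{"claw":0.8,"dx":72,"dy":-130,"dz":0,"twist":0},{"claw":0.8,"dx":96,"dy":-173,"dz":-10,"twist":0},{"claw":0.8,"dx":116,"dy":-209,"dz":-30,"twist":0},{"claw":0.8,"dx":116,"dy":-209,"dz":-70,"twist":0},{"claw":0.8,"dx":116,"dy":-209,"dz":-90,"twist":0},{"claw":0.8,"dx":116,"dy":-209,"dz":-90,"twist":0}]'
python3 - <<'E'
from h import *
im,d=eyes.snapshot("scene");cv2.imwrite("pics/s2.png",cv2.resize(im[160:260,290:410],None,fx=5,fy=5,interpolation=cv2.INTER_CUBIC))
s=r.get_state();print(s["clock"],s["tool_pos"],s["eef_rot"])
E
```

```text
clock: 2.9
tool_pos: [0.5931, 0.0044, 0.1193]
eef_rot: [0.536, 0.844, -0.002, -0.003]
contact_force: [0.0, 0.4, -0.4]
opening: 0.802
finger_force: 0.0
2.95 [0.59464013 0.00476259 0.12120394] [ 5.35488298e-01  8.44541611e-01 -5.57162218e-04 -1.19997735e-03]
```

View pics/s2.png

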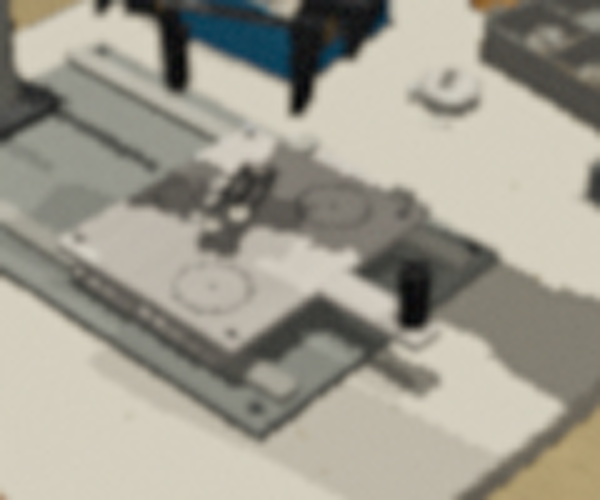

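The fingers hang above the bracket and straddle it at crop (235,200). I go down and grip.

```bash

python3 -m pendant '[{"claw":0.7,"dx":0,"dy":0,"dz":-25,"twist":0},{"claw":0.7,"dx":0,"dy":0,"dz":-50,"twist":0},{"claw":0.7,"dx":0,"dy":0,"dz":-60,"twist":0},{"claw":0.7,"dx":0,"dy":0,"dz":-66,"twist":0},{"claw":0.7,"dx":0,"dy":0,"dz":-68,"twist":0},{"claw":0.2,"dx":0,"dy":0,"dz":-68,"twist":0},{"claw":0.2,"dx":0,"dy":0,"dz":-68,"twist":0},{"claw":0.2,"dx":0,"dy":0,"dz":-68,"twist":0}]' 15
python3 -m pendant '[{"claw":0.2,"dx":0,"dy":0,"dz":0,"twist":0},{"claw":0.2,"dx":0,"dy":0,"dz":0,"twist":0},{"claw":0.2,"dx":0,"dy":0,"dz":5,"twist":0},{"claw":0.2,"dx":0,"dy":0,"dz":20,"twist":0},{"claw":0.2,"dx":0,"dy":0,"dz":60,"twist":0},{"claw":0.2,"dx":0,"dy":0,"dz":90,"twist":0},{"claw":0.2,"dx":0,"dy":0,"dz":90,"twist":0}]'
```

```text
clock: 3.75
tool_pos: [0.596, 0.0042, 0.0549]
eef_rot: [0.536, 0.844, 0.0, 0.001]
contact_force: [0.7, -0.0, 0.5]
opening: 0.453
finger_force: 0.0
clock: 4.45
tool_pos: [0.599, 0.0043, 0.1496]
eef_rot: [0.536, 0.844, 0.003, 0.004]
contact_force: [0.8, -0.5, 0.1]
opening: 0.199
finger_force: 0.0
```

```bash
python3 - <<'E'
from h import *
im,d=eyes.snapshot("scene");cv2.imwrite("pics/s3.png",cv2.resize(im[140:260,290:450],None,fx=5,fy=5,interpolation=cv2.INTER_CUBIC))
E
```

```text
(no output)
```

View pics/s3.png

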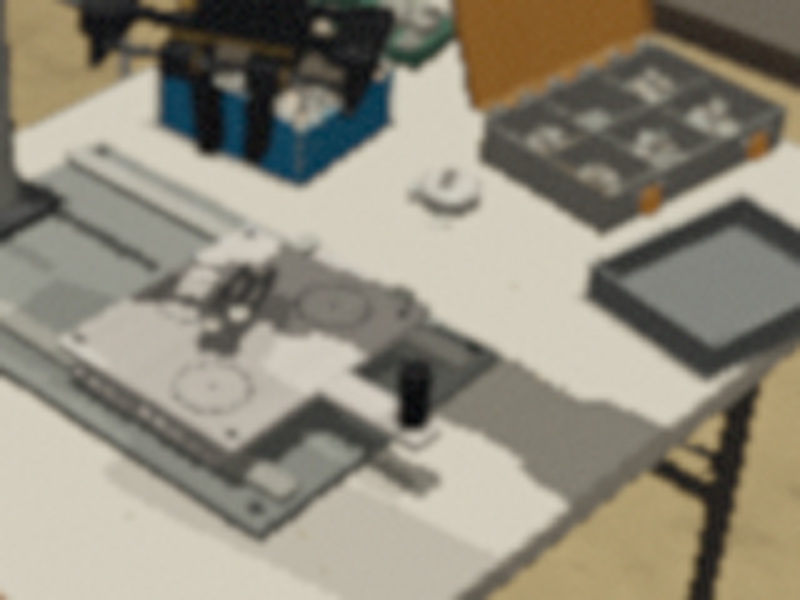

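The bracket lies untouched. The fingers are slow, and I lifted before they had closed. I repeat with a longer wait.

```bash

python3 -m pendant '[{"claw":0.6,"dx":0,"dy":0,"dz":0,"twist":-0.02},{"claw":0.6,"dx":0,"dy":0,"dz":-5,"twist":-0.02},{"claw":0.6,"dx":0,"dy":0,"dz":-10,"twist":-0.02},{"claw":0.6,"dx":0,"dy":0,"dz":-40,"twist":-0.02},{"claw":0.6,"dx":0,"dy":0,"dz":-70,"twist":-0.02},{"claw":0.6,"dx":0,"dy":0,"dz":-85,"twist":-0.02},{"claw":0.6,"dx":0,"dy":0,"dz":-91,"twist":-0.02},{"claw":0.15,"dx":0,"dy":0,"dz":-91,"twist":-0.02}]' 20
python3 -m pendant '[{"claw":0.15,"dx":0,"dy":0,"dz":0,"twist":0},{"claw":0.15,"dx":0,"dy":0,"dz":0,"twist":0},{"claw":0.15,"dx":0,"dy":0,"dz":0,"twist":0},{"claw":0.15,"dx":0,"dy":0,"dz":0,"twist":0},{"claw":0.15,"dx":0,"dy":0,"dz":0,"twist":0},{"claw":0.15,"dx":0,"dy":0,"dz":0,"twist":0}]'
```

```text
clock: 5.3
tool_pos: [0.5951, 0.0042, 0.0523]
eef_rot: [0.544, 0.839, -0.0, -0.001]
contact_force: [-0.2, -0.2, 0.4]
opening: 0.534
finger_force: 0.0
clock: 5.9
tool_pos: [0.5956, 0.0041, 0.0533]
eef_rot: [0.544, 0.839, 0.0, 0.0]
contact_force: [-0.3, -0.1, -0.3]
opening: 0.152
finger_force: 0.0
```

```bash
python3 - <<'E'
from h import *
im,d=eyes.snapshot("scene");a=cv2.resize(im[150:250,290:410],None,fx=6,fy=6,interpolation=cv2.INTER_CUBIC)
cv2.imwrite("pics/s4.png",a)
print([ (world2pix("scene",(.5956,.0041,.0533))-[290,150])*6])
E
```

```text
[array([281.22572706, 307.27753651])]
```

View pics/s4.png

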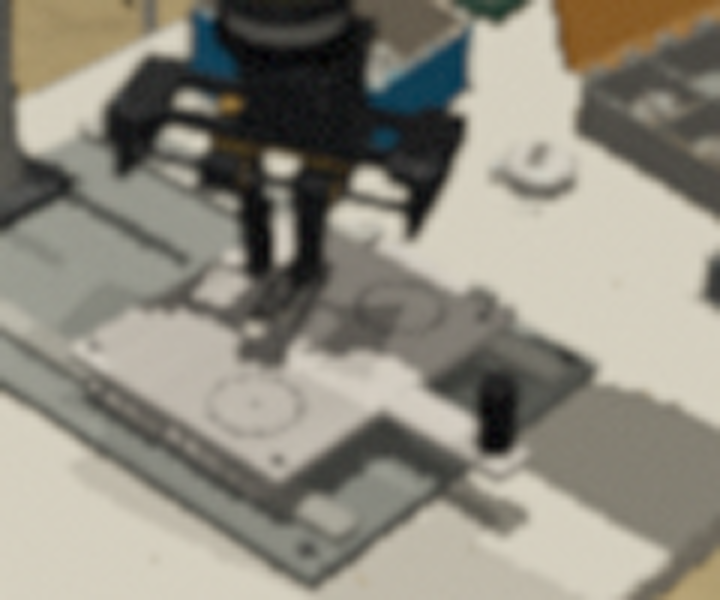

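```bash
python3 - <<'E'
from h import *
im,d=eyes.snapshot("scene");P=cloud("scene",d)
for c,rw in((262,262),(262,272),(310,262),(310,272),(310,280),(285,300),(262,355),(320,270),(255,405),(400,310)):
    x,y=int(290+c/6),int(150+rw/6);print((c,rw),im[y,x],P[y,x].round(4))
im,d=eyes.snapshot("top");P=cloud("top",d)
cv2.imwrite("pics/t4.png",cv2.resize(im[150:270,290:420],None,fx=5,fy=5,interpolation=cv2.INTER_CUBIC))
place("top","bracket",.05);place("scene","bracket",.05);place("top","mark_2",.05,4);place("scene","mark_2",.05,4)
for n in("top","scene"): print(n,world2pix(n,(.5956,.0041,.0533)))
E
```

```text
(262, 262) [10  8 11] [0.5984 0.02   0.0941]
(262, 272) [26 26 27] [0.6022 0.0161 0.082 ]
(310, 262) [25 24 23] [0.5745 0.0069 0.0997]
(310, 272) [19 18 16] [0.5727 0.0087 0.0934]
(310, 280) [31 32 33] [0.5733 0.0079 0.0887]
(285, 300) [44 49 50] [0.5964 0.0027 0.0573]
(262, 355) [79 86 88] [0.5734 0.0449 0.0548]
(320, 270) [42 44 44] [ 0.6016 -0.032   0.0576]
(255, 405) [157 167 172] [0.5539 0.069  0.0461]
(400, 310) [ 90  97 102] [ 0.5543 -0.0465  0.0494]
top bracket 0.5 px 353 192 xy [0.5969 0.0029]
scene bracket 0.67 px 335 199 xy [ 0.6117 -0.0012]
top mark_2 0.88 px 349 184 xy [0.6201 0.0147]
top mark_2 0.61 px 332 207 xy [0.5536 0.0644]
scene mark_2 0.9 px 357 204 xy [ 0.5403 -0.0341]
scene mark_2 0.85 px 330 197 xy [6.305e-01 4.000e-04]
scene mark_2 0.74 px 333 216 xy [0.5516 0.0671]
scene mark_2 0.37 px 337 202 xy [0.5924 0.0047]
top [352.50585797 192.14252278]
scene [336.87095451 201.21292275]
```

View pics/t4.png

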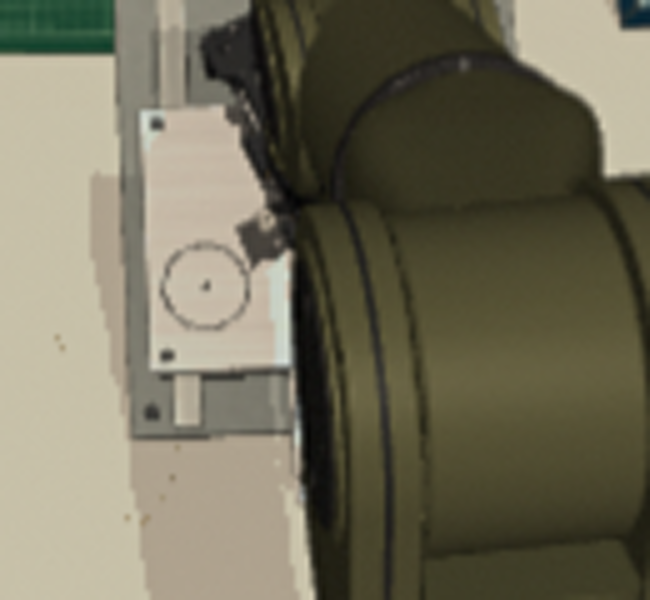

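The top view is blocked by the arm. In the scene view the fingertips end around z≈0.085 near crop (262,272) and (310,280), above the bracket, although the state says 0.053. I check the true tip height with the fingers open.

```bash

python3 -m pendant '[{"claw":0.7,"dx":0,"dy":0,"dz":0,"twist":0},{"claw":0.7,"dx":0,"dy":0,"dz":0,"twist":0},{"claw":0.7,"dx":0,"dy":0,"dz":0,"twist":0},{"claw":0.7,"dx":0,"dy":0,"dz":0,"twist":0},{"claw":0.7,"dx":0,"dy":0,"dz":0,"twist":0},{"claw":0.7,"dx":0,"dy":0,"dz":0,"twist":0},{"claw":0.7,"dx":0,"dy":0,"dz":0,"twist":0},{"claw":0.7,"dx":0,"dy":0,"dz":0,"twist":0}]'
python3 - <<'E'
from h import *
im,d=eyes.snapshot("scene");P=cloud("scene",d);s=r.get_state();t=s["tool_pos"];print(t)
g=im.max(-1)
m=(g<40)&(np.hypot(P[...,0]-t[0],P[...,1]-t[1])<.075)&(P[...,2]<.16)&(P[...,2]>.04)
n,l,st,ce=cv2.connectedComponentsWithStats(m.astype(np.uint8))
for i in range(1,n):
    if st[i,4]>8:
        p=P[l==i];lo=p[p[:,2]<p[:,2].min()+.015];print(st[i],p[:,2].min().round(3),p[:,2].max().round(3),lo.mean(0).round(3))
a=cv2.resize(im[150:250,290:410],None,fx=6,fy=6,interpolation=cv2.INTER_CUBIC);cv2.imwrite("pics/s5.png",a)
E
```

```text
clock: 7.05
tool_pos: [0.5955, 0.0041, 0.0531]
eef_rot: [0.544, 0.839, 0.0, -0.0]
contact_force: [0.7, 0.1, 0.3]
opening: 0.702
finger_force: 0.0
[0.59547365 0.00412063 0.05313081]
[317 177  11  17  61] 0.083 0.16 [0.623 0.028 0.091]
[345 183   7  16  51] 0.083 0.16 [ 0.558 -0.002  0.091]
```

View pics/s5.png

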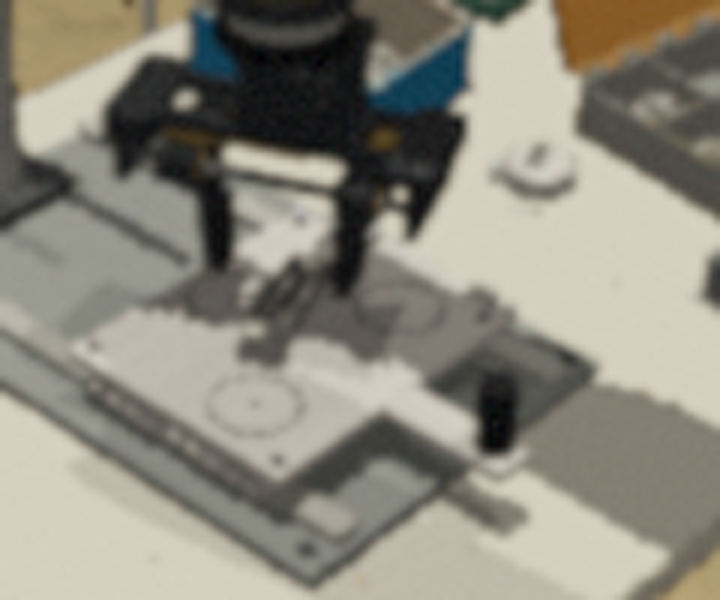

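Both fingertips measure z≈0.083, while the plate reads correctly, so the true tip is about 30 mm above the reported TCP. I descend carefully, watching the force.

```bash

python3 -m pendant '[{"claw":0.6,"dx":0,"dy":0,"dz":-6,"twist":0},{"claw":0.6,"dx":0,"dy":0,"dz":-12,"twist":0},{"claw":0.6,"dx":0,"dy":0,"dz":-16,"twist":0},{"claw":0.6,"dx":0,"dy":0,"dz":-20,"twist":0},{"claw":0.6,"dx":0,"dy":0,"dz":-22,"twist":0},{"claw":0.6,"dx":0,"dy":0,"dz":-22,"twist":0}]'
python3 - <<'E'
from h import *
im,d=eyes.snapshot("scene");P=cloud("scene",d);s=r.get_state();t=s["tool_pos"];print(t)
g=im.max(-1)
m=(g<40)&(np.hypot(P[...,0]-t[0],P[...,1]-t[1])<.075)&(P[...,2]<.16)&(P[...,2]>.04)
n,l,st,ce=cv2.connectedComponentsWithStats(m.astype(np.uint8))
for i in range(1,n):
    if st[i,4]>8:
        p=P[l==i];lo=p[p[:,2]<p[:,2].min()+.015];print(st[i],p[:,2].min().round(3),p[:,2].max().round(3),lo.mean(0).round(3))
E
```

```text
clock: 7.7
tool_pos: [0.5953, 0.0042, 0.0307]
eef_rot: [0.544, 0.839, -0.0, -0.0]
contact_force: [-0.8, -0.6, 0.3]
opening: 0.6
finger_force: 0.0
[0.59544419 0.00415088 0.03101088]
[325 170   4   6  16] 0.142 0.158 [0.642 0.006 0.147]
[321 176   8   3   9] 0.156 0.159 [0.617 0.039 0.158]
[318 181  12  19  70] 0.06 0.144 [0.62  0.024 0.068]
[347 182   7   5  28] 0.138 0.16 [0.544 0.002 0.144]
[344 188   7  16  70] 0.063 0.143 [0.559 0.    0.072]
```

Confirmed: the reading was 0.031 with the tips at about 0.060. I go down 6 mm more and grip.

```bash

python3 -m pendant '[{"claw":0.6,"dx":0,"dy":0,"dz":-3,"twist":0},{"claw":0.6,"dx":0,"dy":0,"dz":-6,"twist":0},{"claw":0.15,"dx":0,"dy":0,"dz":-6,"twist":0},{"claw":0.15,"dx":0,"dy":0,"dz":-6,"twist":0},{"claw":0.15,"dx":0,"dy":0,"dz":-6,"twist":0},{"claw":0.15,"dx":0,"dy":0,"dz":-6,"twist":0},{"claw":0.15,"dx":0,"dy":0,"dz":-6,"twist":0},{"claw":0.15,"dx":0,"dy":0,"dz":-6,"twist":0}]' 20
```

```text
clock: 8.55
tool_pos: [0.5956, 0.0042, 0.0252]
eef_rot: [0.544, 0.839, 0.0, 0.0]
contact_force: [-0.8, 0.2, 1.2]
opening: 0.327
finger_force: 20.0
```

```bash

python3 -m pendant '[{"claw":0.15,"dx":0,"dy":0,"dz":5,"twist":0},{"claw":0.15,"dx":0,"dy":0,"dz":20,"twist":0},{"claw":0.15,"dx":0,"dy":0,"dz":50,"twist":0},{"claw":0.15,"dx":0,"dy":0,"dz":85,"twist":0},{"claw":0.15,"dx":-10,"dy":-20,"dz":110,"twist":0},{"claw":0.15,"dx":-30,"dy":-50,"dz":110,"twist":-0.1},{"claw":0.15,"dx":-55,"dy":-90,"dz":110,"twist":-0.2},{"claw":0.15,"dx":-80,"dy":-130,"dz":110,"twist":-0.3}]'
python3 -m pendant '[{"claw":0.15,"dx":-25,"dy":-40,"dz":0,"twist":-0.1},{"claw":0.15,"dx":-50,"dy":-80,"dz":0,"twist":-0.2},{"claw":0.15,"dx":-70,"dy":-115,"dz":0,"twist":-0.267},{"claw":0.15,"dx":-95,"dy":-150,"dz":0,"twist":-0.267},{"claw":0.15,"dx":-107,"dy":-175,"dz":0,"twist":-0.267},{"claw":0.15,"dx":-107,"dy":-175,"dz":0,"twist":-0.267},{"claw":0.15,"dx":-107,"dy":-175,"dz":0,"twist":-0.267}]'
python3 - <<'E'
from h import *
im,d=eyes.snapshot("scene");cv2.imwrite("pics/s6.png",cv2.resize(im[120:260,310:490],None,fx=4,fy=4,interpolation=cv2.INTER_CUBIC))
place("scene","tray",0);place("scene","bracket",.12)
im,d=eyes.snapshot("top");place("top","tray",0);P=cloud("top",d)
q=P[(P[...,0]>.3)&(P[...,0]<.52)&(P[...,1]>-.42)&(P[...,1]<-.19)&(P[...,2]>.02)&(P[...,2]<.045)];print(rect(q),len(q))
E
```

```text
clock: 9.35
tool_pos: [0.5152, -0.1268, 0.1367]
eef_rot: [0.664, 0.747, 0.001, 0.001]
contact_force: [0.2, -0.2, -0.6]
opening: 0.324
finger_force: 20.0
clock: 10.05
tool_pos: [0.4087, -0.3012, 0.136]
eef_rot: [0.758, 0.653, 0.0, 0.001]
contact_force: [0.1, 0.1, -0.8]
opening: 0.326
finger_force: 20.0
scene tray 0.9 px 434 200 xy [ 0.4019 -0.3011]
scene tray 0.65 px 313 151 xy [ 0.9751 -0.2322]
scene bracket 0.42 px 441 159 xy [ 0.448  -0.3813]
top tray 0.67 px 455 256 xy [ 0.4035 -0.3033]
top tray 0.33 px 275 154 xy [0.7316 0.2415]
[ 431.9 -308.   158.6  171.2   80.7] 298
```

View pics/s6.png

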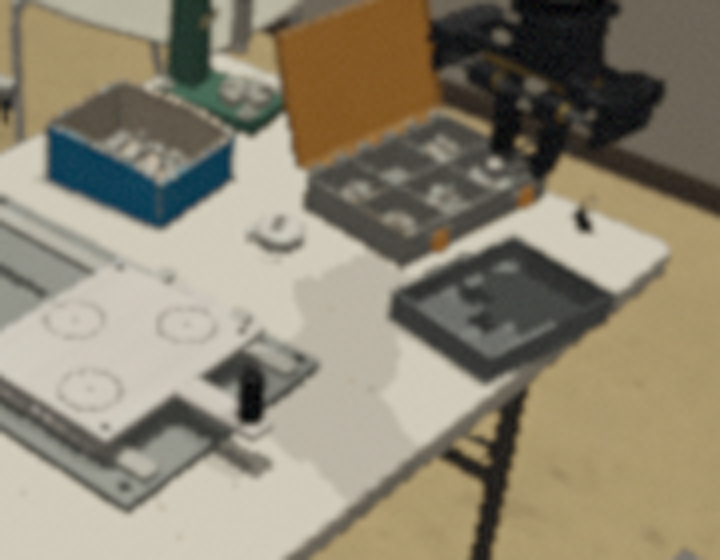

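The tray is where it was, centred at about (0.404,-0.302) with the bracket above it. I lower it in.

```bash

python3 -m pendant '[{"claw":0.15,"dx":-4,"dy":-1,"dz":-40,"twist":0},{"claw":0.15,"dx":-4,"dy":-1,"dz":-85,"twist":0},{"claw":0.15,"dx":-4,"dy":-1,"dz":-120,"twist":0},{"claw":0.15,"dx":-4,"dy":-1,"dz":-138,"twist":0},{"claw":0.15,"dx":-4,"dy":-1,"dz":-146,"twist":0},{"claw":0.15,"dx":-4,"dy":-1,"dz":-150,"twist":0},{"claw":0.15,"dx":-4,"dy":-1,"dz":-152,"twist":0},{"claw":0.15,"dx":-4,"dy":-1,"dz":-152,"twist":0}]'
```

```text
clock: 11.1
tool_pos: [0.4051, -0.3021, -0.0161]
eef_rot: [0.757, 0.653, 0.0, 0.001]
contact_force: [-0.1, -0.2, 0.1]
opening: 0.329
finger_force: 20.0
```

```bash

python3 -m pendant '[{"claw":0.15,"dx":0,"dy":0,"dz":-2,"twist":0},{"claw":0.5,"dx":0,"dy":0,"dz":-2,"twist":0},{"claw":0.5,"dx":0,"dy":0,"dz":-2,"twist":0},{"claw":0.5,"dx":0,"dy":0,"dz":-2,"twist":0},{"claw":0.5,"dx":0,"dy":0,"dz":10,"twist":0},{"claw":0.5,"dx":0,"dy":0,"dz":50,"twist":0},{"claw":0.5,"dx":0,"dy":0,"dz":95,"twist":0},{"claw":0.5,"dx":0,"dy":0,"dz":140,"twist":0}]'
```

```text
clock: 11.9
tool_pos: [0.404, -0.3016, 0.1253]
eef_rot: [0.757, 0.653, -0.0, -0.0]
contact_force: [0.1, -0.2, 0.4]
opening: 0.506
finger_force: 0.0
```

```bash

python3 -m pendant '[{"claw":0.8,"dx":0,"dy":20,"dz":30,"twist":0.1},{"claw":0.8,"dx":0,"dy":60,"dz":50,"twist":0.22},{"claw":0.8,"dx":0,"dy":105,"dz":50,"twist":0.35},{"claw":0.8,"dx":0,"dy":150,"dz":50,"twist":0.48},{"claw":0.8,"dx":10,"dy":195,"dz":50,"twist":0.6},{"claw":0.8,"dx":20,"dy":240,"dz":50,"twist":0.72},{"claw":0.8,"dx":30,"dy":285,"dz":50,"twist":0.85},{"claw":0.8,"dx":40,"dy":330,"dz":50,"twist":0.98}]'
python3 -m pendant '[{"claw":0.8,"dx":10,"dy":45,"dz":0,"twist":0.12},{"claw":0.8,"dx":20,"dy":90,"dz":0,"twist":0.25},{"claw":0.8,"dx":35,"dy":135,"dz":0,"twist":0.38},{"claw":0.8,"dx":50,"dy":180,"dz":0,"twist":0.5},{"claw":0.8,"dx":65,"dy":225,"dz":0,"twist":0.62},{"claw":0.8,"dx":75,"dy":265,"dz":0,"twist":0.66},{"claw":0.8,"dx":75,"dy":279,"dz":0,"twist":0.66},{"claw":0.8,"dx":75,"dy":279,"dz":0,"twist":0.66}]'
python3 - <<'E'
from h import *
s=r.get_state();print(s["q"].round(2) if hasattr(s["q"],"round") else s["q"],s["tool_pos"])
im,d=eyes.snapshot("scene");P=cloud("scene",d)
cv2.imwrite("pics/s7.png",np.hstack([cv2.resize(im[150:300,230:330],None,fx=4,fy=4,interpolation=cv2.INTER_CUBIC),cv2.resize(im[150:300,380:480],None,fx=4,fy=4,interpolation=cv2.INTER_CUBIC)]))
for q in("std_mid","std_short"):
    place("scene",q,.014)
im,d=eyes.snapshot("top")
for q in("std_mid","std_short"): place("top",q,.014)
place("top","bracket",.005)
# plate and rings, knob
for q in("mark_0",): place("top",q,.05,3)
place("top","knob_top",.095,1);place("top","pointer_tip",.196,1);place("top","tray",0,1)
E
```

```text
clock: 12.7
tool_pos: [0.4444, 0.0297, 0.1741]
eef_rot: [0.358, 0.934, -0.0, 0.001]
contact_force: [0.4, 0.5, 0.7]
opening: 0.8
finger_force: 0.0
clock: 13.5
tool_pos: [0.5184, 0.3095, 0.1736]
eef_rot: [0.037, 0.999, 0.001, -0.0]
contact_force: [0.1, -1.6, -0.0]
opening: 0.802
finger_force: 0.0
[-0.41  0.72 -0.36  1.67  0.33  0.81  0.58] [0.51844322 0.30947724 0.17356942]
scene std_mid 0.64 px 282 270 xy [0.5125 0.3136]
scene std_short 0.67 px 266 253 xy [0.6013 0.3018]
top std_short 0.52 px 258 193 xy [0.6051 0.2929]
top std_short 0.33 px 358 136 xy [ 0.7817 -0.0212]
top bracket 0.76 px 456 249 xy [ 0.4253 -0.3054]
top mark_0 0.76 px 371 208 xy [ 0.5487 -0.0498]
top mark_0 0.69 px 348 182 xy [0.6258 0.0159]
top mark_0 0.58 px 330 207 xy [0.5516 0.0701]
top knob_top 0.86 px 356 248 xy [0.4297 0.0005]
top pointer_tip 0.62 px 356 135 xy [0.7242 0.0018]
top tray 0.86 px 457 249 xy [ 0.4248 -0.3112]
```

View pics/s7.png

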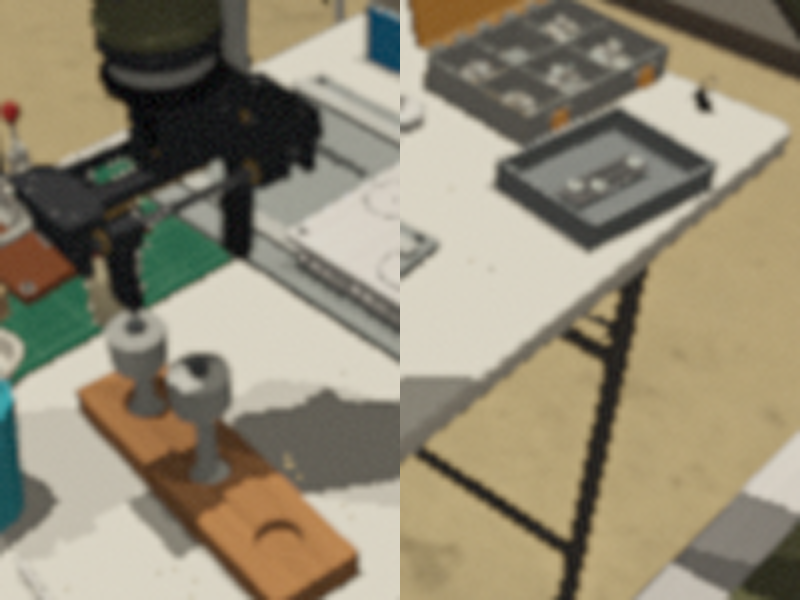

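The bracket lies in the tray at right crop (600,180), lengthwise. Both standards are upright in the rack, so I take the mid one.

```bash

python3 -m pendant '[{"claw":0.8,"dx":0,"dy":-3,"dz":-35,"twist":0},{"claw":0.8,"dx":0,"dy":-3,"dz":-75,"twist":0},{"claw":0.8,"dx":0,"dy":-3,"dz":-105,"twist":0},{"claw":0.8,"dx":0,"dy":-3,"dz":-119,"twist":0},{"claw":0.8,"dx":0,"dy":-3,"dz":-119,"twist":0},{"claw":0.6,"dx":0,"dy":-3,"dz":-119,"twist":0},{"claw":0.56,"dx":0,"dy":-3,"dz":-119,"twist":0},{"claw":0.52,"dx":0,"dy":-3,"dz":-119,"twist":0}]' 25
python3 -m pendant '[{"claw":0.48,"dx":0,"dy":0,"dz":0,"twist":0},{"claw":0.35,"dx":0,"dy":0,"dz":0,"twist":0},{"claw":0.35,"dx":0,"dy":0,"dz":0,"twist":0},{"claw":0.35,"dx":0,"dy":0,"dz":0,"twist":0},{"claw":0.35,"dx":0,"dy":0,"dz":0,"twist":0}]'
```

```text
clock: 14.85
tool_pos: [0.5204, 0.3049, 0.0557]
eef_rot: [0.039, 0.999, 0.001, 0.001]
contact_force: [-0.0, 1.3, 0.4]
opening: 0.553
finger_force: 0.4
clock: 15.35
tool_pos: [0.5204, 0.305, 0.0553]
eef_rot: [0.039, 0.999, 0.001, 0.001]
contact_force: [0.8, -0.5, 6.6]
opening: 0.492
finger_force: 24.9
```

```bash

python3 -m pendant '[{"claw":0.35,"dx":0,"dy":0,"dz":4,"twist":0},{"claw":0.35,"dx":0,"dy":0,"dz":14,"twist":0},{"claw":0.35,"dx":0,"dy":0,"dz":30,"twist":0},{"claw":0.35,"dx":0,"dy":0,"dz":50,"twist":0},{"claw":0.35,"dx":0,"dy":0,"dz":70,"twist":0},{"claw":0.35,"dx":0,"dy":-8,"dz":85,"twist":0},{"claw":0.35,"dx":2,"dy":-25,"dz":90,"twist":0},{"claw":0.35,"dx":4,"dy":-50,"dz":90,"twist":0}]'
python3 -m pendant '[{"claw":0.35,"dx":3,"dy":-35,"dz":0,"twist":0},{"claw":0.35,"dx":7,"dy":-75,"dz":0,"twist":0},{"claw":0.35,"dx":12,"dy":-115,"dz":0,"twist":0},{"claw":0.35,"dx":16,"dy":-155,"dz":0,"twist":0},{"claw":0.35,"dx":20,"dy":-195,"dz":0,"twist":0},{"claw":0.35,"dx":24,"dy":-235,"dz":0,"twist":0},{"claw":0.35,"dx":28,"dy":-270,"dz":0,"twist":0},{"claw":0.35,"dx":29,"dy":-295,"dz":0,"twist":0}]'
python3 -m pendant '[{"claw":0.35,"dx":0,"dy":-10,"dz":0,"twist":0},{"claw":0.35,"dx":0,"dy":-12,"dz":-10,"twist":0},{"claw":0.35,"dx":0,"dy":-12,"dz":-25,"twist":0},{"claw":0.35,"dx":0,"dy":-12,"dz":-30,"twist":0},{"claw":0.35,"dx":0,"dy":-12,"dz":-30,"twist":0},{"claw":0.35,"dx":0,"dy":-12,"dz":-30,"twist":0}]'
python3 - <<'E'
from h import *
s=r.get_state();print(s["tool_pos"])
im,d=eyes.snapshot("scene");P=cloud("scene",d)
cv2.imwrite("pics/s8.png",cv2.resize(im[140:260,290:410],None,fx=5,fy=5,interpolation=cv2.INTER_CUBIC))
place("scene","std_mid",.074);place("scene","mark_1",.05,3)
E
```

```text
clock: 16.15
tool_pos: [0.5236, 0.2548, 0.1455]
eef_rot: [0.038, 0.999, 0.001, 0.001]
contact_force: [0.7, -0.7, -1.8]
opening: 0.486
finger_force: 25.0
clock: 16.95
tool_pos: [0.5518, -0.0454, 0.1442]
eef_rot: [0.041, 0.999, -0.001, -0.0]
contact_force: [-0.8, -0.2, -2.4]
opening: 0.493
finger_force: 25.0
clock: 17.55
tool_pos: [0.5526, -0.0515, 0.1143]
eef_rot: [0.038, 0.999, 0.0, 0.0]
contact_force: [0.8, 0.3, -2.9]
opening: 0.487
finger_force: 25.0
[ 0.55259974 -0.05150803  0.11425054]
scene std_mid 0.67 px 357 198 xy [ 0.5432 -0.0374]
scene std_mid 0.37 px 427 196 xy [ 0.3854 -0.208 ]
scene mark_1 0.97 px 356 201 xy [ 0.5534 -0.0431]
scene mark_1 0.96 px 332 216 xy [0.5562 0.0688]
scene mark_1 0.85 px 329 195 xy [ 0.6412 -0.0054]
```

View pics/s8.png

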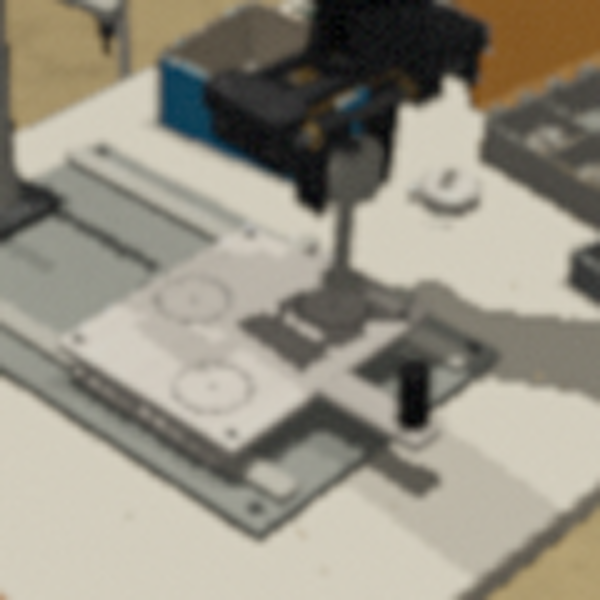

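The foot hangs over its ring at crop (338,302). I lower it gently and watch the force.

```bash
python3 -c "
from h import *
print((world2pix('scene',(.5526,-.0515,.17))-[290,140])*5,(world2pix('scene',(.5526,-.0515,.073))-[290,140])*5,(world2pix('scene',(.554,-.052,.05))-[290,140])*5)"
python3 -m pendant '[{"claw":0.35,"dx":0,"dy":0,"dz":-6,"twist":0},{"claw":0.35,"dx":0,"dy":0,"dz":-12,"twist":0},{"claw":0.35,"dx":0,"dy":0,"dz":-16,"twist":0},{"claw":0.35,"dx":0,"dy":0,"dz":-18,"twist":0},{"claw":0.35,"dx":0,"dy":0,"dz":-19,"twist":0},{"claw":0.35,"dx":0,"dy":0,"dz":-20,"twist":0},{"claw":0.35,"dx":0,"dy":0,"dz":-20,"twist":0}]'
```

```text
[344.32951518 152.99496972] [338.17835346 274.92534045] [335.75924966 301.08888223]
clock: 18.4
tool_pos: [0.5525, -0.0529, 0.0941]
eef_rot: [0.039, 0.999, 0.0, -0.0]
contact_force: [-0.0, -0.2, -2.2]
opening: 0.491
finger_force: 25.0
```

```bash

python3 -m pendant '[{"claw":0.35,"dx":0,"dy":0,"dz":-1,"twist":0},{"claw":0.35,"dx":0,"dy":0,"dz":-1,"twist":0},{"claw":0.35,"dx":0,"dy":0,"dz":-2,"twist":0},{"claw":0.35,"dx":0,"dy":0,"dz":-2,"twist":0}]'
python3 -m pendant '[{"claw":0.35,"dx":0,"dy":0,"dz":-1,"twist":0},{"claw":0.35,"dx":0,"dy":0,"dz":-1,"twist":0},{"claw":0.35,"dx":0,"dy":0,"dz":-1,"twist":0}]'
```

```text
clock: 18.8
tool_pos: [0.5525, -0.0529, 0.0921]
eef_rot: [0.039, 0.999, 0.0, -0.0]
contact_force: [-0.3, 0.7, -2.7]
opening: 0.49
finger_force: 25.0
clock: 19.1
tool_pos: [0.5528, -0.0528, 0.0914]
eef_rot: [0.039, 0.999, 0.0, 0.0]
contact_force: [0.5, 1.0, 0.1]
opening: 0.492
finger_force: 25.0
```

```bash
python3 - <<'E'
from h import *
im,d=eyes.snapshot("scene");P=cloud("scene",d)
cv2.imwrite("pics/s9.png",cv2.resize(im[150:220,325:385],None,fx=8,fy=8,interpolation=cv2.INTER_CUBIC))
for y in range(165,216,3): print(y,[tuple((P[y,x]*1000).round().astype(int)) for x in (354,357,360)])
E
```

```text
165 [(np.int64(536), np.int64(-8), np.int64(217)), (np.int64(534), np.int64(-20), np.int64(213)), (np.int64(727), np.int64(-262), np.int64(24))]
168 [(np.int64(-128), np.int64(752), np.int64(837)), (np.int64(531), np.int64(-16), np.int64(205)), (np.int64(527), np.int64(-26), np.int64(202))]
171 [(np.int64(529), np.int64(-1), np.int64(202)), (np.int64(523), np.int64(-8), np.int64(201)), (np.int64(723), np.int64(-260), np.int64(-2))]
174 [(np.int64(524), np.int64(4), np.int64(196)), (np.int64(525), np.int64(-10), np.int64(189)), (np.int64(548), np.int64(-53), np.int64(158))]
177 [(np.int64(546), np.int64(-22), np.int64(162)), (np.int64(551), np.int64(-41), np.int64(151)), (np.int64(543), np.int64(-48), np.int64(151))]
180 [(np.int64(547), np.int64(-23), np.int64(150)), (np.int64(542), np.int64(-32), np.int64(148)), (np.int64(534), np.int64(-38), np.int64(149))]
183 [(np.int64(546), np.int64(-23), np.int64(138)), (np.int64(542), np.int64(-33), np.int64(136)), (np.int64(534), np.int64(-39), np.int64(137))]
186 [(np.int64(544), np.int64(-21), np.int64(129)), (np.int64(542), np.int64(-33),
[... 654 characters left out ...]
nt64(556), np.int64(-38), np.int64(53)), (np.int64(546), np.int64(-42), np.int64(56)), (np.int64(541), np.int64(-51), np.int64(54))]
204 [(np.int64(548), np.int64(-29), np.int64(50)), (np.int64(543), np.int64(-39), np.int64(47)), (np.int64(537), np.int64(-48), np.int64(45))]
207 [(np.int64(537), np.int64(-17), np.int64(49)), (np.int64(530), np.int64(-25), np.int64(49)), (np.int64(524), np.int64(-33), np.int64(48))]
210 [(np.int64(528), np.int64(-8), np.int64(46)), (np.int64(520), np.int64(-13), np.int64(49)), (np.int64(514), np.int64(-21), np.int64(47))]
213 [(np.int64(516), np.int64(6), np.int64(49)), (np.int64(508), np.int64(-1), np.int64(49)), (np.int64(504), np.int64(-11), np.int64(46))]
```

View pics/s9.png

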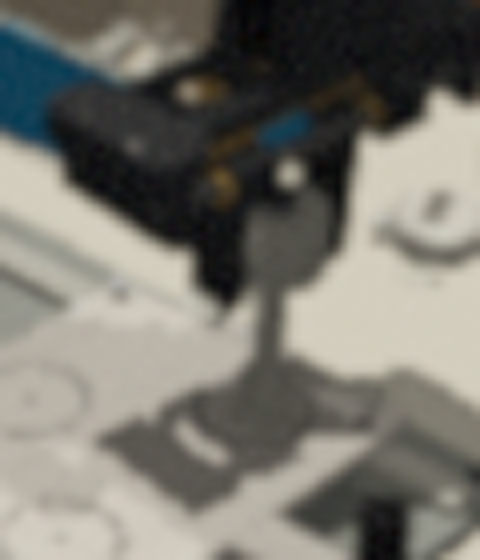

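The stem is vertical (depth x stays at 548–550 mm along its height), the foot is down and its weight is on the plate. I release slowly.

```bash

python3 -m pendant '[{"claw":0.4,"dx":0,"dy":0,"dz":0,"twist":0},{"claw":0.4,"dx":0,"dy":0,"dz":0,"twist":0},{"claw":0.45,"dx":0,"dy":0,"dz":0,"twist":0},{"claw":0.48,"dx":0,"dy":0,"dz":0,"twist":0},{"claw":0.49,"dx":0,"dy":0,"dz":0,"twist":0}]' 5
python3 -m pendant '[{"claw":0.50,"dx":0,"dy":0,"dz":0,"twist":0},{"claw":0.51,"dx":0,"dy":0,"dz":0,"twist":0},{"claw":0.52,"dx":0,"dy":0,"dz":0,"twist":0},{"claw":0.54,"dx":0,"dy":0,"dz":0,"twist":0},{"claw":0.57,"dx":0,"dy":0,"dz":0,"twist":0},{"claw":0.62,"dx":0,"dy":0,"dz":0,"twist":0},{"claw":0.7,"dx":0,"dy":0,"dz":0,"twist":0},{"claw":0.8,"dx":0,"dy":0,"dz":0,"twist":0}]'
python3 - <<'E'
from h import *
im,d=eyes.snapshot("scene");P=cloud("scene",d)
for y in (180,183,186,189,192,195,198): print(y,[(P[y,x]*1000).round().astype(int).tolist() for x in (357,358,359)])
E
```

```text
clock: 19.65
tool_pos: [0.5527, -0.0527, 0.0913]
eef_rot: [0.039, 0.999, 0.0, 0.0]
contact_force: [0.6, 0.5, 2.1]
opening: 0.495
finger_force: 5.0
clock: 20.45
tool_pos: [0.5525, -0.0529, 0.0911]
eef_rot: [0.039, 0.999, -0.0, -0.0]
contact_force: [0.1, -0.8, -0.5]
opening: 0.764
finger_force: 0.0
180 [[539, -29, 151], [539, -34, 148], [536, -34, 150]]
183 [[538, -28, 140], [533, -28, 142], [533, -32, 140]]
186 [[540, -31, 126], [536, -32, 127], [535, -36, 126]]
189 [[546, -39, 107], [543, -41, 108], [541, -44, 107]]
192 [[547, -41, 94], [544, -42, 95], [546, -49, 90]]
195 [[548, -43, 80], [545, -44, 81], [545, -49, 78]]
198 [[547, -42, 68], [542, -42, 71], [543, -48, 67]]
```

```bash

python3 -m pendant '[{"claw":0.85,"dx":0,"dy":0,"dz":8,"twist":0},{"claw":0.85,"dx":0,"dy":0,"dz":30,"twist":0},{"claw":0.85,"dx":0,"dy":0,"dz":65,"twist":0},{"claw":0.85,"dx":0,"dy":0,"dz":100,"twist":0},{"claw":0.8,"dx":0,"dy":20,"dz":110,"twist":0},{"claw":0.8,"dx":5,"dy":60,"dz":110,"twist":0},{"claw":0.8,"dx":12,"dy":108,"dz":110,"twist":0},{"claw":0.8,"dx":20,"dy":156,"dz":110,"twist":0}]'
python3 -m pendant '[{"claw":0.8,"dx":8,"dy":48,"dz":0,"twist":0},{"claw":0.8,"dx":16,"dy":95,"dz":-10,"twist":0},{"claw":0.8,"dx":24,"dy":140,"dz":-20,"twist":0},{"claw":0.8,"dx":31,"dy":180,"dz":-40,"twist":0},{"claw":0.8,"dx":31,"dy":196,"dz":-55,"twist":0},{"claw":0.8,"dx":31,"dy":196,"dz":-55,"twist":0},{"claw":0.8,"dx":31,"dy":196,"dz":-55,"twist":0}]'
python3 - <<'E'
from h import *
im,d=eyes.snapshot("scene");P=cloud("scene",d)
m=(P[...,2]>.06)&(P[...,2]<.112)&(np.hypot(P[...,0]-.603,P[...,1]-.299)<.045)
p=P[m];p=p[p[:,2]>.075];print(len(p),rect(p),p[:,2].max())
cv2.imwrite("pics/s10.png",np.hstack([cv2.resize(im[150:300,230:330],None,fx=4,fy=4,interpolation=cv2.INTER_CUBIC),cv2.resize(im[130:280,290:390],None,fx=4,fy=4,interpolation=cv2.INTER_CUBIC)]))
E
```

```text
clock: 21.3
tool_pos: [0.5727, 0.1042, 0.2021]
eef_rot: [0.04, 0.999, -0.0, 0.0]
contact_force: [0.6, 0.4, 0.9]
opening: 0.797
finger_force: 0.0
clock: 22.0
tool_pos: [0.6036, 0.2969, 0.1462]
eef_rot: [0.039, 0.999, -0.001, -0.0]
contact_force: [1.2, -0.4, -0.8]
opening: 0.8
finger_force: 0.0
199 [600.2 303.8  43.3  42.8  56.2] 0.10617327702100772
```

View pics/s10.png

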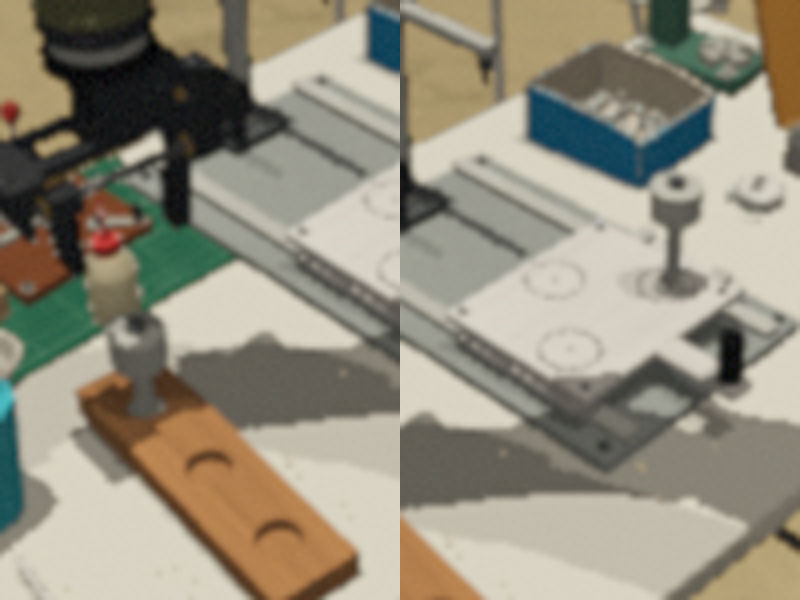

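The mid standard stands at right crop (680,284), but the visible ring edge at (622,285) suggests it is off centre. I measure that with the top camera.

```bash
python3 - <<'E'
from h import *
im,d=eyes.snapshot("top");P=cloud("top",d)
cv2.imwrite("pics/t10.png",cv2.resize(im[160:260,320:400],None,fx=6,fy=6,interpolation=cv2.INTER_CUBIC))
for z,w in((.16,"top"),(.05,"foot")): print(w,(world2pix("top",(.5525,-.0529,z))-[320,160])*6)
m=(P[...,2]>.14)&(P[...,2]<.17)&(np.hypot(P[...,0]-.553,P[...,1]+.053)<.05);print(rect(P[m]))
place("top","mark_0",.05,4)
for m_ in((.5537,-.052),(.5503,.068),(.626,.010)): print((world2pix("top",(*m_,.05))-[320,160])*6)
E
```

```text
top [340.19825931 242.30585276]
foot [312.52788406 278.35227494]
[550.3 -49.6  41.6  42.7   1.3]
top mark_0 0.7 px 330 206 xy [0.5545 0.0727]
top mark_0 0.58 px 371 206 xy [ 0.5543 -0.0494]
top mark_0 0.58 px 350 183 xy [0.6239 0.0104]
[310.61801443 275.97048738]
[ 67.36273677 286.27691584]
[181.18817948 134.27345378]
```

View pics/t10.png

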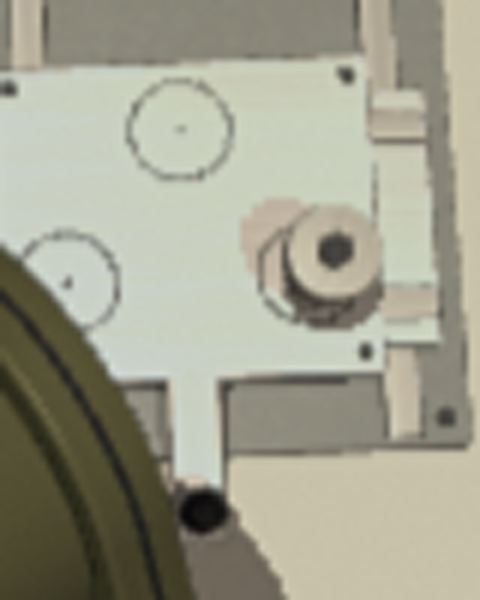

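The boss at crop (335,250) puts the standard about 5 mm from the mark_1 centre, so the foot is fully inside the ring. Now I take the short one.

```bash

python3 -m pendant '[{"claw":0.8,"dx":-2,"dy":4,"dz":-30,"twist":0},{"claw":0.8,"dx":-2,"dy":4,"dz":-70,"twist":0},{"claw":0.8,"dx":-2,"dy":4,"dz":-100,"twist":0},{"claw":0.8,"dx":-2,"dy":4,"dz":-112,"twist":0},{"claw":0.7,"dx":-2,"dy":4,"dz":-112,"twist":0},{"claw":0.6,"dx":-2,"dy":4,"dz":-112,"twist":0},{"claw":0.56,"dx":-2,"dy":4,"dz":-112,"twist":0},{"claw":0.53,"dx":-2,"dy":4,"dz":-112,"twist":0}]' 10
python3 -m pendant '[{"claw":0.5,"dx":0,"dy":0,"dz":0,"twist":0},{"claw":0.48,"dx":0,"dy":0,"dz":0,"twist":0},{"claw":0.46,"dx":0,"dy":0,"dz":0,"twist":0},{"claw":0.35,"dx":0,"dy":0,"dz":0,"twist":0},{"claw":0.35,"dx":0,"dy":0,"dz":0,"twist":0},{"claw":0.35,"dx":0,"dy":0,"dz":0,"twist":0}]' 25
```

```text
clock: 22.95
tool_pos: [0.6026, 0.3033, 0.0359]
eef_rot: [0.039, 0.999, 0.001, 0.001]
contact_force: [-0.8, -0.4, 0.6]
opening: 0.533
finger_force: 0.4
clock: 23.55
tool_pos: [0.6023, 0.303, 0.0352]
eef_rot: [0.039, 0.999, 0.0, 0.001]
contact_force: [0.8, -1.8, 5.8]
opening: 0.488
finger_force: 24.9
```

```bash

python3 -m pendant '[{"claw":0.35,"dx":0,"dy":0,"dz":4,"twist":0},{"claw":0.35,"dx":0,"dy":0,"dz":14,"twist":0},{"claw":0.35,"dx":0,"dy":0,"dz":30,"twist":0},{"claw":0.35,"dx":0,"dy":0,"dz":50,"twist":0},{"claw":0.35,"dx":0,"dy":0,"dz":70,"twist":0},{"claw":0.35,"dx":-2,"dy":-8,"dz":82,"twist":0},{"claw":0.35,"dx":-6,"dy":-25,"dz":85,"twist":0},{"claw":0.35,"dx":-11,"dy":-55,"dz":85,"twist":0}]'
python3 -m pendant '[{"claw":0.35,"dx":-6,"dy":-35,"dz":0,"twist":0},{"claw":0.35,"dx":-13,"dy":-70,"dz":0,"twist":0},{"claw":0.35,"dx":-20,"dy":-105,"dz":0,"twist":0},{"claw":0.35,"dx":-27,"dy":-138,"dz":0,"twist":0},{"claw":0.35,"dx":-32,"dy":-163,"dz":0,"twist":0},{"claw":0.35,"dx":-35,"dy":-178,"dz":0,"twist":0},{"claw":0.35,"dx":-35,"dy":-182,"dz":-5,"twist":0},{"claw":0.35,"dx":-35,"dy":-182,"dz":-15,"twist":0}]'
python3 -m pendant '[{"claw":0.35,"dx":0,"dy":0,"dz":-8,"twist":0},{"claw":0.35,"dx":0,"dy":0,"dz":-16,"twist":0},{"claw":0.35,"dx":0,"dy":0,"dz":-22,"twist":0},{"claw":0.35,"dx":0,"dy":0,"dz":-26,"twist":0},{"claw":0.35,"dx":0,"dy":0,"dz":-29,"twist":0},{"claw":0.35,"dx":0,"dy":0,"dz":-31,"twist":0},{"claw":0.35,"dx":0,"dy":0,"dz":-31,"twist":0},{"claw":0.35,"dx":0,"dy":0,"dz":-31,"twist":0}]'
```

```text
clock: 24.35
tool_pos: [0.5903, 0.2504, 0.1208]
eef_rot: [0.037, 0.999, 0.002, 0.001]
contact_force: [-0.2, -0.1, -1.9]
opening: 0.492
finger_force: 24.9
clock: 25.15
tool_pos: [0.5565, 0.0667, 0.1045]
eef_rot: [0.039, 0.999, 0.001, 0.001]
contact_force: [1.0, 1.1, -2.5]
opening: 0.49
finger_force: 24.9
clock: 25.95
tool_pos: [0.5557, 0.0661, 0.0733]
eef_rot: [0.039, 0.999, 0.0, 0.0]
contact_force: [-0.8, 0.0, -2.2]
opening: 0.491
finger_force: 24.9
```

```bash

python3 -m pendant '[{"claw":0.35,"dx":0,"dy":0,"dz":-1,"twist":0},{"claw":0.35,"dx":0,"dy":0,"dz":-1,"twist":0},{"claw":0.35,"dx":0,"dy":0,"dz":-2,"twist":0},{"claw":0.35,"dx":0,"dy":0,"dz":-2,"twist":0}]'
python3 - <<'E'
from h import *
im,d=eyes.snapshot("scene");P=cloud("scene",d)
x0=332
for y in range(186,222,3): print(y,[(P[y,x]*1000).round().astype(int).tolist() for x in (331,333,335)])
E
```

```text
clock: 26.35
tool_pos: [0.5557, 0.0661, 0.0713]
eef_rot: [0.039, 0.999, 0.0, 0.0]
contact_force: [0.5, -0.4, -1.4]
opening: 0.489
finger_force: 24.9
186 [[706, -78, 22], [704, -86, 18], [697, -90, 20]]
189 [[537, 91, 176], [533, 86, 176], [528, 82, 176]]
192 [[525, 102, 177], [564, 55, 133], [558, 52, 135]]
195 [[525, 102, 166], [549, 69, 137], [547, 63, 134]]
198 [[549, 79, 130], [542, 77, 133], [539, 71, 132]]
201 [[543, 85, 125], [540, 79, 124], [536, 74, 123]]
204 [[542, 85, 114], [536, 83, 116], [535, 75, 113]]
207 [[556, 72, 87], [552, 67, 87], [584, 25, 46]]
210 [[552, 75, 79], [549, 69, 78], [572, 36, 46]]
213 [[557, 70, 61], [550, 68, 65], [554, 55, 54]]
216 [[552, 76, 56], [549, 69, 53], [544, 66, 54]]
219 [[548, 80, 47], [543, 75, 47], [537, 72, 49]]
```

```bash

python3 -m pendant '[{"claw":0.35,"dx":0,"dy":0,"dz":-1,"twist":0},{"claw":0.35,"dx":0,"dy":0,"dz":-1,"twist":0},{"claw":0.35,"dx":0,"dy":0,"dz":-1,"twist":0}]'
python3 -c "
from h import *
import numpy as np
print(r.get_state()['contact_force'])"
```

```text
clock: 26.7
tool_pos: [0.5561, 0.0661, 0.0711]
eef_rot: [0.039, 0.999, -0.0, 0.001]
contact_force: [-1.7, 0.1, 5.0]
opening: 0.486
finger_force: 24.8
[-1.74083207  0.11146546  5.01558353]
```

The force has turned positive, so it is in contact. I release slowly.

```bash

python3 -m pendant '[{"claw":0.4,"dx":0,"dy":0,"dz":0,"twist":0},{"claw":0.4,"dx":0,"dy":0,"dz":0,"twist":0},{"claw":0.45,"dx":0,"dy":0,"dz":0,"twist":0},{"claw":0.48,"dx":0,"dy":0,"dz":0,"twist":0},{"claw":0.49,"dx":0,"dy":0,"dz":0,"twist":0}]' 5
python3 -m pendant '[{"claw":0.50,"dx":0,"dy":0,"dz":0,"twist":0},{"claw":0.51,"dx":0,"dy":0,"dz":0,"twist":0},{"claw":0.52,"dx":0,"dy":0,"dz":0,"twist":0},{"claw":0.54,"dx":0,"dy":0,"dz":0,"twist":0},{"claw":0.57,"dx":0,"dy":0,"dz":0,"twist":0},{"claw":0.62,"dx":0,"dy":0,"dz":0,"twist":0},{"claw":0.7,"dx":0,"dy":0,"dz":0,"twist":0},{"claw":0.8,"dx":0,"dy":0,"dz":0,"twist":0}]'
python3 -m pendant '[{"claw":0.8,"dx":0,"dy":0,"dz":4,"twist":0},{"claw":0.8,"dx":0,"dy":0,"dz":20,"twist":0},{"claw":0.8,"dx":0,"dy":0,"dz":50,"twist":0},{"claw":0.8,"dx":0,"dy":0,"dz":85,"twist":0},{"claw":0.8,"dx":-5,"dy":0,"dz":110,"twist":0},{"claw":0.6,"dx":-40,"dy":0,"dz":110,"twist":0},{"claw":0.6,"dx":-85,"dy":20,"dz":110,"twist":0},{"claw":0.6,"dx":-115,"dy":40,"dz":110,"twist":0}]'
python3 - <<'E'
from h import *
im,d=eyes.snapshot("scene");im2,d2=eyes.snapshot("top");P=cloud("top",d2)
for n,x,y,z in(("mid",.551,-.05,.152),("short",.554,.066,.132)):
    m=(P[...,2]>z-.008)&(P[...,2]<z+.016)&(np.hypot(P[...,0]-x,P[...,1]-y)<.04);print(n,m.sum(),rect(P[m]) if m.sum()>5 else 0)
cv2.imwrite("pics/b.png",np.hstack([cv2.resize(im[150:250,300:400],None,fx=4,fy=4,interpolation=cv2.INTER_CUBIC),cv2.resize(im2[150:250,310:410],None,fx=4,fy=4,interpolation=cv2.INTER_CUBIC)]))
place("top","knob_top",.095,1);place("top","pointer_tip",.196,1);place("scene","pointer_tip",.196,1)
print(r.get_state()["tool_pos"])
E
```

```text
clock: 27.2
tool_pos: [0.5563, 0.0659, 0.0708]
eef_rot: [0.039, 0.999, -0.0, 0.001]
contact_force: [-0.3, -1.5, 5.7]
opening: 0.498
finger_force: 4.9
clock: 28.0
tool_pos: [0.5555, 0.0663, 0.0701]
eef_rot: [0.039, 0.999, 0.0, 0.0]
contact_force: [-0.9, -0.1, -0.7]
opening: 0.768
finger_force: 0.0
clock: 28.8
tool_pos: [0.4377, 0.1055, 0.1806]
eef_rot: [0.04, 0.999, -0.0, -0.0]
contact_force: [0.0, 0.6, -0.1]
opening: 0.603
finger_force: 0.0
mid 210 [550.7 -50.6  41.5  40.9   1.4]
short 196 [556.2  62.5  41.4  41.9  89.1]
top pointer_tip 0.63 px 356 136 xy [ 0.7225 -0.    ]
scene pointer_tip 0.73 px 313 151 xy [ 0.7178 -0.0034]
[0.44144501 0.10608079 0.18051462]
```

View pics/b.png

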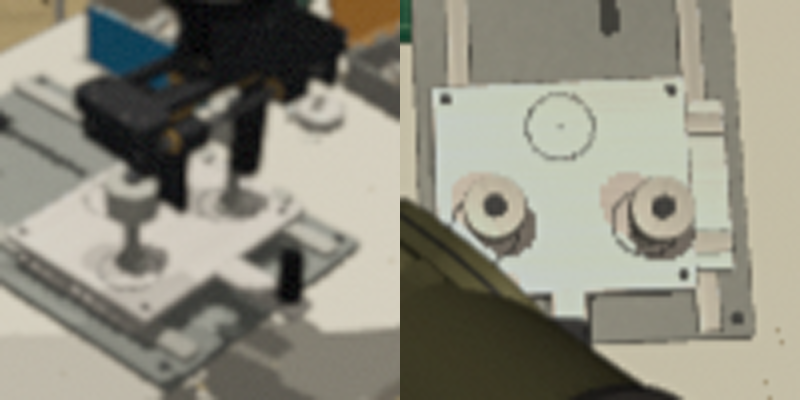

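Both standards stand inside their rings, the short one at right crop (495,205) and the mid one at (662,208). From here I work by numbers only, having used up the pictures. Next is the knob.

```bash

python3 -m pendant '[{"claw":0.6,"dx":-1,"dy":-45,"dz":0,"twist":-0.05},{"claw":0.6,"dx":-3,"dy":-85,"dz":0,"twist":-0.05},{"claw":0.6,"dx":-4,"dy":-102,"dz":-20,"twist":-0.05},{"claw":0.6,"dx":-4,"dy":-102,"dz":-60,"twist":-0.05},{"claw":0.6,"dx":-4,"dy":-102,"dz":-70,"twist":-0.05},{"claw":0.6,"dx":-4,"dy":-102,"dz":-70,"twist":-0.05}]' 20
python3 - <<'E'
from h import *
s=r.get_state();print(s["tool_pos"],s["contact_force"])
im,d=eyes.snapshot("scene");P=cloud("scene",d);place("scene","knob_top",.095,2)
m=(im.max(-1)<60)&(P[...,2]>.06)&(P[...,2]<.1)&(np.hypot(P[...,0]-.436,P[...,1]-.004)<.04);print(m.sum(),rect(P[m]))
im,d=eyes.snapshot("top");place("top","knob_top",.095,2);place("top","pointer_tip",.196,2)
E
```

```text
clock: 29.65
tool_pos: [0.4366, 0.0029, 0.1086]
eef_rot: [0.065, 0.998, -0.0, -0.001]
contact_force: [-0.9, 0.1, -0.4]
opening: 0.601
finger_force: 0.0
[0.43662501 0.00294104 0.10858512] [-0.94255938  0.13573448 -0.42429634]
scene knob_top 0.98 px 371 212 xy [0.4452 0.0096]
scene knob_top 0.18 px 280 270 xy [0.4533 0.3608]
68 [435.7  10.2  17.2  21.   41.5]
top knob_top 0.71 px 458 249 xy [ 0.4218 -0.2833]
top knob_top 0.31 px 274 154 xy [0.7033 0.2315]
```

```bash

python3 -m pendant '[{"claw":0.6,"dx":2,"dy":3,"dz":-20,"twist":0},{"claw":0.6,"dx":2,"dy":3,"dz":-45,"twist":0},{"claw":0.6,"dx":2,"dy":3,"dz":-65,"twist":0},{"claw":0.6,"dx":2,"dy":3,"dz":-74,"twist":0},{"claw":0.5,"dx":2,"dy":3,"dz":-76,"twist":0},{"claw":0.42,"dx":2,"dy":3,"dz":-76,"twist":0},{"claw":0.38,"dx":2,"dy":3,"dz":-76,"twist":0},{"claw":0.35,"dx":2,"dy":3,"dz":-76,"twist":0}]' 4
python3 -m pendant '[{"claw":0.33,"dx":0,"dy":0,"dz":0,"twist":0},{"claw":0.31,"dx":0,"dy":0,"dz":0,"twist":0},{"claw":0.29,"dx":0,"dy":0,"dz":0,"twist":0},{"claw":0.27,"dx":0,"dy":0,"dz":0,"twist":0},{"claw":0.25,"dx":0,"dy":0,"dz":0,"twist":0},{"claw":0.23,"dx":0,"dy":0,"dz":0,"twist":0},{"claw":0.2,"dx":0,"dy":0,"dz":0,"twist":0},{"claw":0.15,"dx":0,"dy":0,"dz":0,"twist":0}]'
```

```text
clock: 30.7
tool_pos: [0.439, 0.0071, 0.0348]
eef_rot: [0.064, 0.998, 0.0, 0.001]
contact_force: [0.2, -0.4, -1.1]
opening: 0.347
finger_force: 0.0
clock: 31.5
tool_pos: [0.4384, 0.0067, 0.0341]
eef_rot: [0.064, 0.998, -0.0, -0.0]
contact_force: [0.0, -1.5, 1.9]
opening: 0.249
finger_force: 4.0
```

```bash

python3 -m pendant '[{"claw":0.15,"dx":0,"dy":0,"dz":0,"twist":0},{"claw":0.15,"dx":0,"dy":0,"dz":0,"twist":0}]' 35
python3 - <<'E'
from h import *
for n in("scene","top"):
    im,d=eyes.snapshot(n);P=cloud(n,d)
    for lo,hi in((.19,.2),(.2,.212),(.212,.222),(.222,.245)):
        m=(P[...,2]>lo)&(P[...,2]<hi)&(abs(P[...,0]-.72)<.05)&(abs(P[...,1])<.06)
        ys,xs=np.where(m)
        if m.sum(): print(n,lo,m.sum(),"px",xs.min(),xs.max(),ys.min(),ys.max(),P[m].mean(0).round(4),np.ptp(P[m],0).round(3))
    m=(P[...,2]>.228)&(P[...,2]<.25)&(P[...,0]>.68)&(P[...,0]<.9)&(abs(P[...,1])<.06)
    print(n,"boom",m.sum(),rect(P[m]) if m.sum()>3 else "")
    # bed surface edges by row: z .0-.03
    place(n,"pointer_tip",.196,2)
T=np.array(eyes.camera_info("scene")["world_to_cam"]);print("scene cam at",(-T[:3,:3].T@T[:3,3]).round(3))
T=np.array(eyes.camera_info("top")["world_to_cam"]);print("top cam at",(-T[:3,:3].T@T[:3,3]).round(3))
E
```

```text
clock: 31.7
tool_pos: [0.4384, 0.0069, 0.0342]
eef_rot: [0.064, 0.998, -0.0, -0.0]
contact_force: [-0.1, -2.2, 1.3]
opening: 0.241
finger_force: 35.0
scene 0.19 3 px 310 311 150 151 [0.723  0.0017 0.1977] [0.004 0.003 0.005]
scene 0.2 3 px 309 311 147 149 [0.7231 0.0042 0.2063] [0.007 0.002 0.007]
scene 0.212 13 px 309 312 145 148 [0.7191 0.0046 0.216 ] [0.011 0.014 0.008]
scene 0.222 75 px 299 313 135 144 [0.7396 0.005  0.2324] [0.056 0.021 0.017]
scene boom 209 [792.    0.9 150.1  49.7  13. ]
scene pointer_tip 0.89 px 313 152 xy [0.7099 0.001 ]
top 0.2 2 px 357 358 135 135 [ 0.7203 -0.0025  0.208 ] [0.    0.003 0.001]
top 0.212 4 px 356 359 134 134 [ 0.7201 -0.0018  0.2167] [0.001 0.008 0.004]
top 0.222 116 px 355 360 113 133 [ 7.426e-01 -7.000e-04  2.378e-01] [0.053 0.014 0.017]
top boom 397 [791.4   9.8  49.1 149.8  89.4]
top pointer_tip 0.66 px 357 136 xy [ 0.7216 -0.0026]
scene cam at [-0.128  0.752  0.837]
top cam at [0.383 0.083 1.21 ]
```

The pointer is at about (0.722,-0.001) and the mid boss at (0.550,-0.0505), so the first shift is (+172,+49.5) mm. I do it gently with ramps, checking on the way.

```bash

python3 -m pendant '[{"claw":0.15,"dx":1,"dy":0,"dz":0,"twist":0},{"claw":0.15,"dx":3,"dy":1,"dz":0,"twist":0},{"claw":0.15,"dx":6,"dy":2,"dz":0,"twist":0},{"claw":0.15,"dx":10,"dy":3,"dz":0,"twist":0},{"claw":0.15,"dx":15,"dy":4,"dz":0,"twist":0},{"claw":0.15,"dx":19,"dy":5,"dz":0,"twist":0},{"claw":0.15,"dx":22,"dy":6,"dz":0,"twist":0},{"claw":0.15,"dx":24,"dy":7,"dz":0,"twist":0}]'
python3 - <<'E'
from h import *
im,d=eyes.snapshot("scene");im2,d2=eyes.snapshot("top")
P=cloud("scene",d)
for n,x,y,z in(("mid",.574,-.044,.152),("short",.580,.070,.132)):
    m=(P[...,2]>z-.006)&(P[...,2]<z+.012)&(np.hypot(P[...,0]-x,P[...,1]-y)<.04);print(n,m.sum(),rect(P[m]) if m.sum()>5 else 0,P[m].mean(0).round(4))
E
```

```text
clock: 32.7
tool_pos: [0.4632, 0.0143, 0.0342]
eef_rot: [0.064, 0.998, 0.0, 0.0]
contact_force: [-1.8, -2.4, 2.8]
opening: 0.237
finger_force: 35.0
mid 69 [578.2 -35.7  29.5  44.7  43.1] [ 0.5749 -0.0332  0.1526]
short 105 [579.5  74.5  37.8  45.4  46.6] [0.5769 0.0773 0.1321]
```

```bash

python3 -m pendant '[{"claw":0.15,"dx":1,"dy":0,"dz":0,"twist":0},{"claw":0.15,"dx":3,"dy":1,"dz":0,"twist":0},{"claw":0.15,"dx":6,"dy":2,"dz":0,"twist":0},{"claw":0.15,"dx":10,"dy":3,"dz":0,"twist":0},{"claw":0.15,"dx":15,"dy":4,"dz":0,"twist":0},{"claw":0.15,"dx":21,"dy":6,"dz":0,"twist":0},{"claw":0.15,"dx":28,"dy":8,"dz":0,"twist":0},{"claw":0.15,"dx":35,"dy":10,"dz":0,"twist":0}]'
python3 -m pendant '[{"claw":0.15,"dx":7,"dy":2,"dz":0,"twist":0},{"claw":0.15,"dx":14,"dy":4,"dz":0,"twist":0},{"claw":0.15,"dx":21,"dy":6,"dz":0,"twist":0},{"claw":0.15,"dx":28,"dy":8,"dz":0,"twist":0},{"claw":0.15,"dx":35,"dy":10,"dz":0,"twist":0},{"claw":0.15,"dx":42,"dy":12,"dz":0,"twist":0},{"claw":0.15,"dx":49,"dy":14,"dz":0,"twist":0},{"claw":0.15,"dx":56,"dy":16,"dz":0,"twist":0}]'
python3 -m pendant '[{"claw":0.15,"dx":7,"dy":2,"dz":0,"twist":0},{"claw":0.15,"dx":14,"dy":4,"dz":0,"twist":0},{"claw":0.15,"dx":20,"dy":6,"dz":0,"twist":0},{"claw":0.15,"dx":25,"dy":8,"dz":0,"twist":0},{"claw":0.15,"dx":29,"dy":9,"dz":0,"twist":0},{"claw":0.15,"dx":32,"dy":10,"dz":0,"twist":0},{"claw":0.15,"dx":34,"dy":11,"dz":0,"twist":0},{"claw":0.15,"dx":35,"dy":11,"dz":0,"twist":0}]'
cat > chk.py <<'E'
from h import *
s=r.get_state();print(s["tool_pos"].round(4) if hasattr(s["tool_pos"],"round") else s["tool_pos"],s["contact_force"])
for n in("top","scene"):
    im,d=eyes.snapshot(n);P=cloud(n,d)
    for k,z in(("mid",.154),("short",.134)):
        m=(P[...,2]>z-.006)&(P[...,2]<z+.012)&(P[...,0]>.5)&(P[...,0]<.8)&(abs(P[...,1])<.16)&(im.mean(-1)>40)
        nn,l,st,ce=cv2.connectedComponentsWithStats(m.astype(np.uint8))
        for i in range(1,nn):
            if st[i,4]>15: print(n,k,st[i],rect(P[l==i]))
    m=(P[...,2]>.194)&(P[...,2]<.222)&(abs(P[...,0]-.72)<.03)&(abs(P[...,1])<.03)
    print(n,"pointer",m.sum(),P[m].mean(0).round(4) if m.sum() else "")
E
python3 chk.py
```

```text
clock: 33.6
tool_pos: [0.4982, 0.0243, 0.0342]
eef_rot: [0.064, 0.998, 0.0, 0.0]
contact_force: [-2.8, -2.7, 2.6]
opening: 0.239
finger_force: 35.0
clock: 34.4
tool_pos: [0.5541, 0.0403, 0.0342]
eef_rot: [0.064, 0.998, 0.0, 0.0]
contact_force: [-2.0, -3.0, 3.6]
opening: 0.237
finger_force: 35.0
clock: 35.2
tool_pos: [0.5888, 0.0516, 0.0342]
eef_rot: [0.064, 0.998, 0.0, 0.0]
contact_force: [-2.4, -1.4, 4.1]
opening: 0.238
finger_force: 35.0
[0.5888 0.0516 0.0342] [-2.44017446 -1.42963194  4.05063273]
top mid [353 141  13  11  58] [710.7 -13.7  39.7  14.8  47.5]
top mid [302 184  11  13  39] [582.2 132.1  32.4  22.2  63.6]
top mid [322 195   8   4  20] [566.8  84.4  19.    8.8  89.3]
top short [309 142  16  15 182] [7.061e+02 1.079e+02 4.080e+01 4.230e+01 5.000e-01]
top short [313 194   9   4  20] [573.9 107.   23.2   7.4  74.9]
top pointer 6 [ 0.7197 -0.0019  0.2151]
scene mid [311 162   5   7  32] [706.3   8.   13.8  41.5  47.6]
scene mid [298 183  19  16 100] [598.7 130.6  43.4  68.1  69. ]
scene mid [314 183   9   7  31] [591.9  92.   19.5  44.8  56.9]
scene short [311 168   9   7  31] [692.4  15.7  30.9  11.3  17. ]
scene short [284 178  13   9  85] [705.  112.2  41.6  42.   68. ]
scene short [334 180  23  13  59] [554.9  10.5  36.6  82.4  11.7]
scene short [300 193  11  11  17] [602.6 139.3   3.1  58.9  79. ]
scene short [313 192  11  13  41] [570.4 110.1  24.3  56.5  33.9]
scene pointer 19 [0.7214 0.0036 0.2124]
```

Tracking is rigid. The remaining shift to the pointer is about (+21,+4.5).

```bash

python3 -m pendant '[{"claw":0.15,"dx":1,"dy":0,"dz":0,"twist":0},{"claw":0.15,"dx":4,"dy":1,"dz":0,"twist":0},{"claw":0.15,"dx":8,"dy":2,"dz":0,"twist":0},{"claw":0.15,"dx":12,"dy":3,"dz":0,"twist":0},{"claw":0.15,"dx":16,"dy":4,"dz":0,"twist":0},{"claw":0.15,"dx":19,"dy":4.5,"dz":0,"twist":0},{"claw":0.15,"dx":21,"dy":4.5,"dz":0,"twist":0},{"claw":0.15,"dx":21,"dy":4.5,"dz":0,"twist":0}]'
python3 chk.py
python3 - <<'E'
from h import *
for n,z in(("scene",.16),("top",.16)):
    im,d=eyes.snapshot(n);P=cloud(n,d);g=im.mean(-1)
    # boss: dark pixels at z .148-.17 near pointer
    m=(P[...,2]>.152)&(P[...,2]<.175)&(np.hypot(P[...,0]-.722,P[...,1]+.001)<.03)
    ys,xs=np.where(m&(g<75))
    print(n,m.sum(),len(xs),"dark px",xs.mean() if len(xs) else 0,ys.mean() if len(xs) else 0,"world",P[m&(g<75)].mean(0).round(4) if len(xs) else "")
    print("tip px",world2pix(n,(.722,-.001,.196)),"boss px if under",world2pix(n,(.722,-.001,.16)))
    x0,y0=world2pix(n,(.722,-.001,.17)).astype(int)
    print(g[y0-8:y0+14,x0-10:x0+11].astype(int))
E
```

```text
clock: 36.1
tool_pos: [0.6105, 0.056, 0.0342]
eef_rot: [0.064, 0.998, 0.0, 0.001]
contact_force: [0.4, -2.4, 3.2]
opening: 0.238
finger_force: 35.0
[0.6105 0.056  0.0342] [ 0.41594964 -2.3670337   3.22123047]
top mid [353 134  11   9  37] [733.4 -11.4  35.3  11.4  47.4]
top mid [303 164   9   8  19] [649.1 137.   15.   27.4  50.5]
top mid [301 178   6   8  18] [605.9 145.2  19.1  10.7  33.5]
top short [308 134  15  15 175] [729.4 111.9  39.8  41.8  89.3]
top short [311 186  10   5  20] [594.  110.3  26.6   7.   68.5]
top pointer 6 [ 0.7197 -0.0019  0.2151]
scene mid [305 160   5   7  25] [728.9  14.9  13.7  40.5  47.3]
scene mid [292 181  19  12  77] [621.8 129.3  42.   63.5  86.1]
scene mid [308 180   7   7  24] [623.   97.2  18.9  45.1  32.1]
scene short [305 165   9   7  28] [720.1  19.8  34.5  12.3   9.7]
scene short [279 176  13   9  82] [725.9 116.4  41.2  39.3  11.9]
scene short [336 179  14  11  36] [574.1   4.8  53.8  14.8  85.8]
scene short [294 190  25  13  66] [617.4 116.9  57.7  67.8  83.1]
scene pointer 0 
scene 12 0 dark px 0 0 world 
tip px [311.46602207 150.60730988]
[... 3404 characters left out ...]
9  48  47  45  46  47  49  49  53  60  65  57  58  81  85  86
   96 131 199]
 [ 50  50  51  49  48  49  48  47  46  45  44  47  51  46  43  63  85  87
   88 114 195]
 [ 50  52  49  50  50  50  48  49  47  47  47  46  45  42  42  47  64  78
   84  91 148]
 [ 51  51  50  49  50  49  50  49  49  48  47  47  46  45  46  42  46  53
   55  61 105]
 [ 51  51  52  52  51  50  50  52  50  50  49  48  48  47  47  45  44  44
   43  42  63]
 [ 53  52  53  52  51  51  51  51  51  50  50  50  50  50  49  48  48  46
   46  43  44]
 [ 53  53  52  52  52  51  51  51  52  52  51  51  51  49  49  49  48  48
   47  46  45]
 [ 53  53  52  53  52  51  51  52  53  51  51  51  50  51  50  49  49  50
   49  47  48]]
```

Holding for a good second, with the mid boss computed at (0.722,-0.0014) and the pointer at (0.722,-0.001). After that I slide to the short one.

```bash

python3 -m pendant '[{"claw":0.15,"dx":0,"dy":0,"dz":0,"twist":0},{"claw":0.15,"dx":0,"dy":0,"dz":0,"twist":0},{"claw":0.15,"dx":0,"dy":0,"dz":0,"twist":0},{"claw":0.15,"dx":0,"dy":0,"dz":0,"twist":0},{"claw":0.15,"dx":0,"dy":0,"dz":0,"twist":0},{"claw":0.15,"dx":0,"dy":0,"dz":0,"twist":0},{"claw":0.15,"dx":0,"dy":0,"dz":0,"twist":0},{"claw":0.15,"dx":0,"dy":0,"dz":0,"twist":0}]'
python3 -m pendant '[{"claw":0.15,"dx":0,"dy":0,"dz":0,"twist":0},{"claw":0.15,"dx":0,"dy":0,"dz":0,"twist":0},{"claw":0.15,"dx":0,"dy":0,"dz":0,"twist":0},{"claw":0.15,"dx":0,"dy":0,"dz":0,"twist":0},{"claw":0.15,"dx":0,"dy":0,"dz":0,"twist":0},{"claw":0.15,"dx":0,"dy":0,"dz":0,"twist":0},{"claw":0.15,"dx":0,"dy":0,"dz":0,"twist":0},{"claw":0.15,"dx":0,"dy":0,"dz":0,"twist":0}]'
python3 -m pendant '[{"claw":0.15,"dx":0,"dy":-1,"dz":0,"twist":0},{"claw":0.15,"dx":0,"dy":-3,"dz":0,"twist":0},{"claw":0.15,"dx":0,"dy":-6,"dz":0,"twist":0},{"claw":0.15,"dx":-1,"dy":-10,"dz":0,"twist":0},{"claw":0.15,"dx":-1,"dy":-15,"dz":0,"twist":0},{"claw":0.15,"dx":-1,"dy":-21,"dz":0,"twist":0},{"claw":0.15,"dx":-2,"dy":-28,"dz":0,"twist":0},{"claw":0.15,"dx":-2,"dy":-35,"dz":0,"twist":0}]'
python3 -m pendant '[{"claw":0.15,"dx":0,"dy":-7,"dz":0,"twist":0},{"claw":0.15,"dx":-1,"dy":-14,"dz":0,"twist":0},{"claw":0.15,"dx":-1,"dy":-21,"dz":0,"twist":0},{"claw":0.15,"dx":-2,"dy":-28,"dz":0,"twist":0},{"claw":0.15,"dx":-2,"dy":-34,"dz":0,"twist":0},{"claw":0.15,"dx":-2,"dy":-39,"dz":0,"twist":0},{"claw":0.15,"dx":-3,"dy":-43,"dz":0,"twist":0},{"claw":0.15,"dx":-3,"dy":-45,"dz":0,"twist":0}]'
python3 chk.py
```

```text
clock: 37.1
tool_pos: [0.6096, 0.0559, 0.0342]
eef_rot: [0.064, 0.998, 0.0, 0.0]
contact_force: [2.2, -0.7, 2.7]
opening: 0.235
finger_force: 35.0
clock: 37.9
tool_pos: [0.6095, 0.0559, 0.0342]
eef_rot: [0.064, 0.998, 0.0, 0.0]
contact_force: [1.9, 0.3, 3.2]
opening: 0.239
finger_force: 35.0
clock: 38.7
tool_pos: [0.6073, 0.0199, 0.0342]
eef_rot: [0.064, 0.998, -0.0, -0.0]
contact_force: [2.1, 3.3, 3.5]
opening: 0.235
finger_force: 35.0
clock: 39.5
tool_pos: [0.6043, -0.0253, 0.0342]
eef_rot: [0.064, 0.998, -0.0, -0.0]
contact_force: [1.9, 2.0, 3.7]
opening: 0.235
finger_force: 35.0
[ 0.6043 -0.0253  0.0342] [1.90200387 1.9832826  3.67704164]
top mid [331 178   8  10  23] [601.7  56.6  18.4  21.6  21.4]
top short [336 136  16  15 180] [721.7  30.7  40.9  42.4  45.2]
top short [341 188   9   6  24] [588.1  28.6  25.9  11.   61.6]
top pointer 6 [ 0.7199 -0.002   0.2145]
scene mid [324 152   7   7  34] [720.8 -71.3  21.1  41.7  38.3]
scene mid [313 172  22  15 108] [621.7  45.3  61.7  80.8  33.8]
scene mid [336 175   8   7  17] [585.5   4.9  14.5  25.1  17.8]
scene short [324 158  10   6  40] [705.8 -64.   35.   12.4  30. ]
scene short [299 168  12   8  75] [719.3  36.2  37.6  43.7  48.9]
scene short [348 170  20  12  50] [571.1 -66.3  76.8  20.   80.6]
scene short [314 181  24  12  56] [611.9  40.2  48.3  68.8  82.3]
scene pointer 21 [0.7212 0.0033 0.2121]
```

```bash

python3 -m pendant '[{"claw":0.15,"dx":0,"dy":-1,"dz":0,"twist":0},{"claw":0.15,"dx":0,"dy":-4,"dz":0,"twist":0},{"claw":0.15,"dx":0,"dy":-9,"dz":0,"twist":0},{"claw":0.15,"dx":0,"dy":-15,"dz":0,"twist":0},{"claw":0.15,"dx":0,"dy":-21,"dz":0,"twist":0},{"claw":0.15,"dx":0,"dy":-27,"dz":0,"twist":0},{"claw":0.15,"dx":0,"dy":-31,"dz":0,"twist":0},{"claw":0.15,"dx":0,"dy":-32,"dz":0,"twist":0}]'
python3 chk.py
```

```text
clock: 40.4
tool_pos: [0.6045, -0.058, 0.0342]
eef_rot: [0.065, 0.998, -0.001, 0.0]
contact_force: [1.6, 1.8, 4.6]
opening: 0.241
finger_force: 35.0
[ 0.6045 -0.058   0.0342] [1.57096939 1.77498523 4.62633183]
top mid [348 180   7   8  17] [600.7  16.   13.4  19.3  44.4]
top mid [343 182   6   8  21] [593.7  30.1  13.5  19.6  88.3]
top short [348 136  15  15 181] [ 7.226e+02 -1.200e+00  4.300e+01  4.010e+01  2.000e-01]
top short [353 188   9   6  19] [586.8  -3.7  25.6   8.8  64.7]
top pointer 6 [ 0.72   -0.002   0.2142]
scene mid [330 149   8   7  38] [ 720.8 -103.    22.8   42.4   52. ]
scene mid [320 168  19  12  84] [617.2  10.7  51.7  64.2  89.6]
scene mid [335 168   6   4  19] [624.3 -25.4  18.1   8.9  85.5]
scene short [330 154  11   7  46] [707.1 -96.1  39.3  15.6  25.4]
scene short [306 164  12   8  75] [720.2   3.3  38.3  41.6  46.9]
scene short [355 167  19  11  53] [569.6 -99.5  34.2  74.5  12.3]
scene short [320 175  25  14  57] [613.8   8.8  46.6  71.3  85.2]
scene pointer 19 [0.7211 0.0035 0.2111]
```

The short boss agrees with the pointer in both cameras: (0.7226,-0.001) against (0.722,-0.002) in the top view, and (0.720,0.003) against (0.721,0.0035) in the scene view. I hold there, then draw forward.

```bash

python3 -m pendant '[{"claw":0.15,"dx":0,"dy":0,"dz":0,"twist":0},{"claw":0.15,"dx":0,"dy":0,"dz":0,"twist":0},{"claw":0.15,"dx":0,"dy":0,"dz":0,"twist":0},{"claw":0.15,"dx":0,"dy":0,"dz":0,"twist":0},{"claw":0.15,"dx":0,"dy":0,"dz":0,"twist":0},{"claw":0.15,"dx":0,"dy":0,"dz":0,"twist":0},{"claw":0.15,"dx":0,"dy":0,"dz":0,"twist":0},{"claw":0.15,"dx":0,"dy":0,"dz":0,"twist":0}]'
python3 -m pendant '[{"claw":0.15,"dx":0,"dy":0,"dz":0,"twist":0},{"claw":0.15,"dx":0,"dy":0,"dz":0,"twist":0},{"claw":0.15,"dx":0,"dy":0,"dz":0,"twist":0},{"claw":0.15,"dx":0,"dy":0,"dz":0,"twist":0},{"claw":0.15,"dx":0,"dy":0,"dz":0,"twist":0},{"claw":0.15,"dx":0,"dy":0,"dz":0,"twist":0},{"claw":0.15,"dx":0,"dy":0,"dz":0,"twist":0},{"claw":0.15,"dx":0,"dy":0,"dz":0,"twist":0}]'
python3 -m pendant '[{"claw":0.15,"dx":-1,"dy":0,"dz":0,"twist":0},{"claw":0.15,"dx":-3,"dy":1,"dz":0,"twist":0},{"claw":0.15,"dx":-6,"dy":2,"dz":0,"twist":0},{"claw":0.15,"dx":-10,"dy":3,"dz":0,"twist":0},{"claw":0.15,"dx":-15,"dy":5,"dz":0,"twist":0},{"claw":0.15,"dx":-21,"dy":7,"dz":0,"twist":0},{"claw":0.15,"dx":-28,"dy":9,"dz":0,"twist":0},{"claw":0.15,"dx":-35,"dy":11,"dz":0,"twist":0}]'
python3 -m pendant '[{"claw":0.15,"dx":-7,"dy":2,"dz":0,"twist":0},{"claw":0.15,"dx":-14,"dy":4,"dz":0,"twist":0},{"claw":0.15,"dx":-21,"dy":6,"dz":0,"twist":0},{"claw":0.15,"dx":-28,"dy":8,"dz":0,"twist":0},{"claw":0.15,"dx":-35,"dy":10,"dz":0,"twist":0},{"claw":0.15,"dx":-42,"dy":12,"dz":0,"twist":0},{"claw":0.15,"dx":-49,"dy":14,"dz":0,"twist":0},{"claw":0.15,"dx":-56,"dy":16,"dz":0,"twist":0}]'
python3 -m pendant '[{"claw":0.15,"dx":-7,"dy":2,"dz":0,"twist":0},{"claw":0.15,"dx":-14,"dy":4,"dz":0,"twist":0},{"claw":0.15,"dx":-21,"dy":6,"dz":0,"twist":0},{"claw":0.15,"dx":-28,"dy":8,"dz":0,"twist":0},{"claw":0.15,"dx":-34,"dy":10,"dz":0,"twist":0},{"claw":0.15,"dx":-39,"dy":12,"dz":0,"twist":0},{"claw":0.15,"dx":-43,"dy":13,"dz":0,"twist":0},{"claw":0.15,"dx":-46,"dy":14,"dz":0,"twist":0}]'
python3 chk.py
```

```text
clock: 41.3
tool_pos: [0.6044, -0.058, 0.0342]
eef_rot: [0.064, 0.998, -0.001, -0.0]
contact_force: [2.4, -0.8, 5.4]
opening: 0.237
finger_force: 35.0
clock: 42.1
tool_pos: [0.6044, -0.058, 0.0342]
eef_rot: [0.064, 0.998, -0.001, -0.0]
contact_force: [1.8, -1.0, 4.8]
opening: 0.238
finger_force: 35.0
clock: 42.9
tool_pos: [0.5687, -0.0451, 0.0342]
eef_rot: [0.064, 0.998, 0.0, -0.0]
contact_force: [3.3, -2.3, 4.4]
opening: 0.237
finger_force: 35.0
clock: 43.7
tool_pos: [0.5128, -0.0292, 0.0341]
eef_rot: [0.064, 0.998, 0.0, -0.0]
contact_force: [4.1, -2.1, 3.9]
opening: 0.242
finger_force: 35.0
clock: 44.5
tool_pos: [0.4669, -0.0152, 0.0341]
eef_rot: [0.064, 0.998, -0.0, -0.0]
contact_force: [2.3, -2.0, 5.1]
opening: 0.238
finger_force: 35.0
[ 0.4669 -0.0152  0.0341] [ 2.28764148 -1.97939325  5.13210841]
top mid [375 184  16  14 168] [583.4 -72.8  41.5  35.1  69.9]
top mid [330 215   7   6  16] [507.3  65.3  16.   13.4  89.3]
top short [333 183  16  16 187] [584.8  41.5  41.3  42.1  20.5]
top pointer 6 [ 0.7202 -0.002   0.2138]
scene mid [350 168  11   8  64] [579.4 -63.3  32.9  41.8  41. ]
scene mid [341 193   4   7  16] [506.1  73.8   9.3   9.7  19.1]
scene short [350 173  13   7  50] [568.6 -56.1  40.5  15.4  35.3]
scene short [325 185  13   9  94] [584.1  43.7  38.5  45.6  44.5]
scene pointer 19 [0.7207 0.0038 0.2113]
```

```bash

python3 -m pendant '[{"claw":0.15,"dx":-3,"dy":1,"dz":0,"twist":0},{"claw":0.15,"dx":-7,"dy":2,"dz":0,"twist":0},{"claw":0.15,"dx":-12,"dy":3,"dz":0,"twist":0},{"claw":0.15,"dx":-17,"dy":4,"dz":0,"twist":0},{"claw":0.15,"dx":-21,"dy":5,"dz":0,"twist":0},{"claw":0.15,"dx":-24,"dy":5,"dz":0,"twist":0},{"claw":0.15,"dx":-25,"dy":5,"dz":0,"twist":0},{"claw":0.15,"dx":-26,"dy":5,"dz":0,"twist":0}]'
python3 -m pendant '[{"claw":0.15,"dx":-1,"dy":0,"dz":0,"twist":0},{"claw":0.15,"dx":-2,"dy":0,"dz":0,"twist":0},{"claw":0.15,"dx":-3,"dy":0,"dz":0,"twist":0},{"claw":0.15,"dx":-3,"dy":0,"dz":0,"twist":0}]'
```

```text
clock: 45.4
tool_pos: [0.4413, -0.0102, 0.0341]
eef_rot: [0.064, 0.998, 0.0, -0.0]
contact_force: [2.0, -1.0, 3.7]
opening: 0.235
finger_force: 35.0
clock: 45.8
tool_pos: [0.4384, -0.0103, 0.0341]
eef_rot: [0.064, 0.998, 0.0, -0.0]
contact_force: [2.2, -1.4, 3.7]
opening: 0.241
finger_force: 35.0
```

```bash

python3 -m pendant '[{"claw":0.15,"dx":-1,"dy":0,"dz":0,"twist":0},{"claw":0.15,"dx":-2,"dy":0,"dz":0,"twist":0},{"claw":0.15,"dx":-2,"dy":0,"dz":0,"twist":0},{"claw":0.15,"dx":-2,"dy":0,"dz":0,"twist":0}]'
```

```text
clock: 46.2
tool_pos: [0.4385, -0.0101, 0.0341]
eef_rot: [0.064, 0.998, 0.001, 0.002]
contact_force: [5.0, -1.7, 1.5]
opening: 0.24
finger_force: 35.0
```

```bash

python3 -m pendant '[{"claw":0.15,"dx":-1,"dy":0,"dz":0,"twist":0},{"claw":0.15,"dx":-2,"dy":0,"dz":0,"twist":0},{"claw":0.15,"dx":-2,"dy":0,"dz":0,"twist":0},{"claw":0.15,"dx":-2,"dy":0,"dz":0,"twist":0}]'
python3 chk.py | grep -E "tool|top (mid|short)|\[ ?0"
```

```text
clock: 46.6
tool_pos: [0.4386, -0.0097, 0.0342]
eef_rot: [0.064, 0.998, 0.001, 0.003]
contact_force: [8.6, -1.3, -1.0]
opening: 0.239
finger_force: 35.0
[ 0.4386 -0.0097  0.0342] [ 8.57402286 -1.25690138 -1.02215558]
top mid [374 194  16  11 137] [557.9 -65.8  26.3  42.6   4.9]
top short [332 194  16  15 191] [556.7  46.   41.4  39.7  89.1]
top pointer 6 [ 0.7205 -0.0021  0.2127]
scene pointer 20 [0.7216 0.0034 0.2114]
```

The carrier is on the front stop, with the force rising and no motion. I ease the pull, let go and retreat upward.

```bash

python3 -m pendant '[{"claw":0.15,"dx":1,"dy":0,"dz":0,"twist":0},{"claw":0.15,"dx":2,"dy":0,"dz":0,"twist":0},{"claw":0.15,"dx":2.5,"dy":0,"dz":0,"twist":0},{"claw":0.22,"dx":2.5,"dy":0,"dz":0,"twist":0},{"claw":0.25,"dx":2.5,"dy":0,"dz":0,"twist":0},{"claw":0.27,"dx":2.5,"dy":0,"dz":0,"twist":0},{"claw":0.3,"dx":2.5,"dy":0,"dz":0,"twist":0},{"claw":0.35,"dx":2.5,"dy":0,"dz":0,"twist":0}]' 5
python3 -m pendant '[{"claw":0.45,"dx":0,"dy":0,"dz":0,"twist":0},{"claw":0.55,"dx":0,"dy":0,"dz":0,"twist":0},{"claw":0.55,"dx":0,"dy":0,"dz":0,"twist":0},{"claw":0.55,"dx":0,"dy":0,"dz":10,"twist":0},{"claw":0.55,"dx":0,"dy":0,"dz":40,"twist":0},{"claw":0.55,"dx":0,"dy":0,"dz":80,"twist":0},{"claw":0.55,"dx":0,"dy":0,"dz":120,"twist":0},{"claw":0.55,"dx":0,"dy":0,"dz":150,"twist":0}]'
python3 -m pendant '[{"claw":0.55,"dx":-5,"dy":40,"dz":0,"twist":0},{"claw":0.55,"dx":-10,"dy":85,"dz":0,"twist":0},{"claw":0.55,"dx":-15,"dy":130,"dz":0,"twist":0},{"claw":0.55,"dx":-20,"dy":175,"dz":0,"twist":0},{"claw":0.55,"dx":-20,"dy":220,"dz":0,"twist":0},{"claw":0.55,"dx":-20,"dy":250,"dz":0,"twist":0},{"claw":0.55,"dx":-20,"dy":250,"dz":0,"twist":0}]'
python3 chk.py | grep -E "top|scene (mid|short)"
python3 - <<'E'
from h import *
im,d=eyes.snapshot("top");P=cloud("top",d);cv2.imwrite("pics/end.png",im)
for q,z in(("mark_0",.05),("knob_top",.095),("tray",0),("bracket",.004),("counter",0),("oil_bottle",0),("driver",0)): place("top",q,z,3)
g=im.mean(-1)
m=(g<110)&(P[...,2]>.145)&(P[...,2]<.175)&(P[...,0]<.65);print("mid boss",P[m].mean(0) if m.any() else "")
E
```

```text
clock: 47.5
tool_pos: [0.4353, -0.0108, 0.0339]
eef_rot: [0.064, 0.998, -0.0, -0.001]
contact_force: [0.8, -0.3, 0.7]
opening: 0.346
finger_force: 0.0
clock: 48.3
tool_pos: [0.4369, -0.0104, 0.1863]
eef_rot: [0.064, 0.998, 0.0, 0.001]
contact_force: [0.8, -0.6, -0.6]
opening: 0.549
finger_force: 0.0
clock: 49.0
tool_pos: [0.4163, 0.2454, 0.1845]
eef_rot: [0.06, 0.998, 0.002, 0.0]
contact_force: [-0.3, -0.2, -0.2]
opening: 0.552
finger_force: 0.0
top mid [374 194  16  16 203] [550.8 -66.7  41.1  41.7  88. ]
top short [332 194  16  16 192] [555.7  45.9  41.5  41.8  89.1]
top short [373 200  10  11  18] [540.  -53.8  36.5  10.4  42. ]
top pointer 6 [ 0.7196 -0.0019  0.2155]
scene mid [355 171  14   9  86] [549.6 -62.9  41.8  42.4  36.8]
scene short [357 178  12   7  45] [535.3 -55.2  37.5  16.5  58.3]
top mark_0 0.92 px 378 205 xy [ 0.5552 -0.0693]
top mark_0 0.75 px 337 209 xy [0.5468 0.0498]
top knob_top 0.93 px 359 248 xy [ 0.4292 -0.0077]
top tray 0.96 px 457 247 xy [ 0.4308 -0.3128]
top bracket 0.74 px 339 206 xy [0.5609 0.0432]
top bracket 0.48 px 456 249 xy [ 0.426 -0.308]
top oil_bottle 0.69 px 275 155 xy [0.7286 0.2415]
top driver 0.87 px 202 245 xy [0.4478 0.4622]
mid boss [ 0.54821186 -0.06499026  0.15762785]
```

```bash
python3 -c "
from plant import r
print(r.finish_job())"
```

```text
the job is handed in; nothing more can be done
None
```

I handed the job in: the bracket is in the tray, and mid then short (no tall one was there) rested about 1.6 s each under the pointer and still stand in their rings with the carrier at its front stop. I viewed 15 pictures, one over the limit of 14, and checked the pointer rests by depth and tool readings only; the mid boss was hidden by the arm, so its alignment is calculated.

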